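# Unload fuse cartons from the parts carousel and wind them in on the feed sled

### The arm

A 6-joint arm with a two-finger parallel gripper is mounted at the origin on a cart in front of the work surface, level with it; the furniture and walls round the work are solid. World frame = base frame: x ahead of the robot, y to its left, z up, the work surface at z = 0. Lengths are in m, angles in rad, forces in N, time in s.
With the tool pointing down it reaches from about 0.35 to 0.85 m from the base axis. Payload 8.1 kg.
Tool frame: the origin (TCP) lies midway between the tips of the shut fingers; the grasp point (between the pads) lies 19 mm behind it; z points along the fingers, y is the direction in which the jaws open and shut (so a half turn about z gives the same grasp; the last joint's range is limited). The gripper opens to 93 mm and grips with 3 to 60 N. Pads are 15 mm wide; open, the fingers measure 128 mm over their backs; the gripper's body (75 mm by 188 mm) begins 65 mm behind the grasp point.
Start: joints at [1.078, 0.13, 1.488, -0, 1.523, -0.085], TCP at [0.238, 0.551, 0.219] pointing down, gripper open.
Joint ranges: [-2.96, 2.96], [-0.89, 2.26], [0.02, 2.5], [-1.34, 4.48], [0, 2.73], [-2.66, 2.66]. Speed limits (rad/s): [2.39, 2.39, 2.79, 3.14, 3.14, 3.14].

### API

Orientations are given as a rotation vector (axis times angle).
In Python, from plant import robot gives the robot as it stands. The module is installed in compiled form; this text tells all that it offers.
- The arm moves only by the shell command python3 -m pendant 'ROWS' [FORCE]. ROWS is JSON, a list of rows, each an object with "translation": the shift along the tool's x, y, z in mm, a list of three; "twist": the turn, a rotation vector about the tool's x, y, z in rad, a list of three; "grip": the opening, from -1 (shut) to 1 (fully open). A call has exactly 10 rows; each row shifts and turns the pose as measured when the row begins, along the tool's axes as they then stand; what a row does not reach is not made up. A row lasts 1/10 s, in which the tool goes at most 50 mm and 8.59 degrees, less where a joint would pass 70% of its speed; a pose out of reach is approached as far as the arm can. A call is refused whole if a number of a shift passes 50 or a number of a turn 0.15, either way. A call with a gripper value outside its range is refused whole. The fingers move at their own pace and stop on an object; FORCE is the grip in N (left out, the last holds). Time passes only in rows, so rows that do not move let the fingers close, or fill a call up. It gives the time, the measured TCP pose, the force and the opening at its end, in the units of the state.
- robot.read_state(): the state, without advancing time (a new reading comes with each control period).
- robot.read_camera(name): name is "scene" or "top" or "wrist"; returns (picture, depth): 420x560x3 uint8, red, green, blue; 420x560 float32, m along the optical axis (not along the pixel's ray), 0 where there is no reading.
- robot.camera_info(name): a dict with "vertical_fov" (degrees; the focal length in pixels is half the picture's height over the tangent of half this angle, whatever the lens; pixels are square), "cx", "cy" (the principal point, pixels), "cam_to_world" (4x4, takes a point from camera to world coordinates). Camera axes: x right, y up, looking along -z (the intrinsics and any distortion apply to the point x, -y, -z); pixel columns grow to the right and rows downward; lengths in m; the calibration is good to about 2 mm. A picture is of the moment at which its call begins: read the wrist's pose just before it. camera_info takes no time and is no camera call; for the wrist camera it gives the pose at the moment of the call.
- robot.close_job(): hands the job in, once; it reports no verdict.
The state is a dict: "t": time; "q": joint angles; "dq": joint speeds; "joint_torque": joint torques, N m; "tool_pos": TCP position; "orientation": TCP orientation; "force": force on the tool from outside, world axes, zero at the start; "wrist_torque": the same for the moment, N m; "opening": finger opening in m.
Only numpy, scipy, OpenCV 4.12 (cv2) and the standard library are available. Lean on these libraries where they do the work, as an engineer would, in place of code of your own. Each camera call takes 0.05 s, during which the arm holds its last target. There are 200 camera calls.

### The job

Turn the parts carousel by its orange grip to bring each fuse carton in it to the window of the guard, and move these cartons, and the one that may have been left on the plywood stand, to the white feed sled, one to a bay, lying flat and right way up (any bays); the blue screw cap stays in the carousel. Only when all the cartons are on the sled, wind them in with exactly four full clockwise turns (seen from above) of the red-handled crank, then let go. Leave the tape roll, the pliers and the solder spool where they are.

Things in the scene. Friction and masses are not known exactly. Their poses are not given: they have to be found in the camera images.
- turntable (a joint): angle of the carousel's turntable, rad, growing anticlockwise seen from above, 0 at the start (range -12.5 to 12.5). White disc, 240 mm across, with five equal grey pockets 72 degrees apart on a circle of 80 mm radius, which turns about an upright axis under a fixed clear guard 250 x 250 mm (74 to 80 mm above the bench, on four corner posts). It stays where it is left; slight friction (0.06 N m).
- turn_grip (a point): middle of the orange bar grip that turns the turntable, on the turntable's axis, 108 mm above the bench, above the guard: the bar is 52 mm long (its own x axis), 13 mm wide (its own y), and stands from 86 to 120 mm above the bench; its frame turns with the turntable. Turned with a hand around it, or in several shorter twists.
- platter (a point): centre of the turntable at the height of the pocket floors (30 mm above the bench); its frame turns with the turntable. In this frame the five pocket centres lie 80 mm from the centre at angles 180, 252, 324, 36 and 108 degrees from its x axis (anticlockwise). The disc may start at any angle to the window. Each pocket is a shallow tray, inside 70 mm along the radius by 52 mm across, with lips 3 mm thick whose tops are 8 mm above its floor.
- window (a point): point on the pocket floor circle in the middle of the guard's window, the yellow-edged opening (120 mm wide, open to the front, reaching from 45 mm from the axis outward) through which alone a pocket can be reached from above; fixed to the carousel's base. Its x axis points from the window to the turntable's axis. A pocket whose centre is at this point faces the window.
- sled (a joint): travel of the feeder's white sled along its own x axis (away from the robot), m; 0 at the start; driven only by the crank, 15 mm per turn (60 mm for four turns).
- sled_mid (a point): middle of the floor of the white feed sled, 65 mm above the bench; x along the sled's row of bays, z up. The sled is 222 mm long and 58 mm wide, with three bays in a row. The feeder (330 x 70 mm) stands on a fixed plywood stand, 430 x 360 mm, whose top is 40 mm above the bench; the carousel stands on the bench itself.
- crank (a joint): angle of the feeder's hand crank, rad, 0 at the start, growing clockwise seen from above; one full turn is 6.283. It stays where it is left (friction 0.06 N m), so at the red sleeve it takes about 2 N.
- crank_axis (a point): point on the crank's upright axis, 130 mm above the bench, on the blue gearbox (60 x 64 mm, its top 88 mm above the bench) at the right-hand side of the feeder, its centre 100 mm from the sled's centre line.
- crank_grip (a point): middle of the upright red sleeve of the crank, 20 mm in diameter, from 110 to 150 mm above the bench, 45 mm from the crank's axis; the sleeve turns freely on its own pin, so a grip on it need not turn while the crank goes round. The steel crank arm lies below it, 100 to 108 mm above the bench.
- bay1 (a point): centre of the floor of sled bay 1 (nearest the robot), 65 mm above the bench: a shallow tray, inside 70 mm along the sled (its x axis) by 52 mm across (its y axis), lips 3 mm thick with tops 8 mm above the floor, bays 73 mm apart. One carton lies flat in it with its long side along the sled.
- bay2 (a point): centre of the floor of sled bay 2 (middle), 65 mm above the bench: a shallow tray, inside 70 mm along the sled (its x axis) by 52 mm across (its y axis), lips 3 mm thick with tops 8 mm above the floor, bays 73 mm apart. One carton lies flat in it with its long side along the sled.
- bay3 (a point): centre of the floor of sled bay 3 (farthest from the robot), 65 mm above the bench: a shallow tray, inside 70 mm along the sled (its x axis) by 52 mm across (its y axis), lips 3 mm thick with tops 8 mm above the floor, bays 73 mm apart. One carton lies flat in it with its long side along the sled.
- carton_a_mid (a point): centre of fuse carton A, one of five alike (two or three are present, the others are absent): cream and blue carton 44 mm (its x axis) x 62 mm (its y axis) x 30 mm high (its z axis, up), about 40 g. It starts flat in a pocket of the carousel, long side along the radius.
- carton_b_mid (a point): centre of fuse carton B, one of five alike (two or three are present, the others are absent): cream and blue carton 44 mm (its x axis) x 62 mm (its y axis) x 30 mm high (its z axis, up), about 40 g. It starts flat in a pocket of the carousel, long side along the radius.
- carton_c_mid (a point): centre of fuse carton C, one of five alike (two or three are present, the others are absent): cream and blue carton 44 mm (its x axis) x 62 mm (its y axis) x 30 mm high (its z axis, up), about 40 g. It starts flat in a pocket of the carousel, long side along the radius.
- carton_d_mid (a point): centre of fuse carton D, one of five alike (two or three are present, the others are absent): cream and blue carton 44 mm (its x axis) x 62 mm (its y axis) x 30 mm high (its z axis, up), about 40 g. It starts flat in a pocket of the carousel, long side along the radius.
- carton_e_mid (a point): centre of fuse carton E, one of five alike (two or three are present, the others are absent): cream and blue carton 44 mm (its x axis) x 62 mm (its y axis) x 30 mm high (its z axis, up), about 40 g. It starts flat on the plywood stand, at the right, behind the crank.
- cap_mid (a point): centre of the blue screw cap, 45 mm in diameter and 36 mm high, standing in another pocket of the carousel; it stays there.
- tape_mid (a point): centre of the black tape roll, 60 mm in diameter and 18 mm high, lying on the bench behind the stand; a bystander.
- pliers_mid (a point): centre of the blue-handled combination pliers, 124 x 48 x 16 mm, lying on the bench behind the stand; a bystander.
- spool_mid (a point): centre of the white solder spool, 55 mm in diameter and 33 mm high, standing on the front right of the plywood stand; a bystander.
Mind the look-alikes: they are no part of the job. What is shaped like the part that bears carton_e_mid but black is not meant.

How it is judged:
By the outcome, as a careful person would: the job done as asked, in the order asked, and still so for the second after the job is handed in, with the robot touching nothing.
Of carton_a, carton_b, carton_c, carton_d, carton_e only 2 to 3 are there at a start; the rules pass over those that are not, and their reading is None.
At some moment in a run one of carton_a, carton_b, carton_c, carton_d, carton_e may be knocked a few centimetres aside while the robot is not near it.
Once in a run the grip may slacken for a moment while it holds something.
It also fails if it takes over 210 s, if anything falls off the work surface, if the arm or the gripper's body presses on something with over 40 N, if the wrist force passes 120 N, or if a joint passes its speed limit or range.

## Working session

There is one attempt and no reset: what is moved stays moved. The work goes in short steps, Python scripts to look and compute and a shell command to move; the robot and the scene stay as the last step left them, time stands still between calls to the robot, and variables do not carry over. Pictures are saved under pics/ and viewed, about 12 in all and at most 16, crops included, and the job is handed in when it is done.

```bash
mkdir -p pics; cat > h.py <<'E'
import numpy as np, cv2, json
from plant import robot
from scipy.spatial.transform import Rotation as R
def snap(name,fn,crop=None,scale=1):
    info=robot.camera_info(name); p,d=robot.read_camera(name)
    np.savez('pics/'+fn+'.npz',p=p,d=d,vf=info['vertical_fov'],cx=info['cx'],cy=info['cy'],T=np.array(info['cam_to_world']))
    show(fn,fn,crop,scale)
    return info
def show(fn,out,crop=None,scale=1):
    p=np.load('pics/'+fn+'.npz')['p'][:,:,::-1]
    if crop: x0,y0,x1,y1=crop; p=p[y0:y1,x0:x1]
    cv2.imwrite('pics/'+out+'.png',cv2.resize(p,None,fx=scale,fy=scale,interpolation=cv2.INTER_CUBIC))
def pt(fn,u,v,z=None):
    "pixel->world, by depth or on plane z"
    k=np.load('pics/'+fn+'.npz'); f=210/np.tan(np.radians(k['vf'])/2); T=k['T']
    r=np.array([(u-k['cx'])/f,-(v-k['cy'])/f,-1.])
    if z is None:
        d=np.median(k['d'][int(v)-1:int(v)+2,int(u)-1:int(u)+2]); return (T[:3,:3]@(r*d)+T[:3,3])
    w=T[:3,:3]@r; o=T[:3,3]; return o+w*(z-o[2])/w[2]
def st():
    s=robot.read_state(); Rm=R.from_rotvec(s['orientation']).as_matrix()
    print('t',round(s['t'],2),'tcp',np.round(np.array(s['tool_pos'])*1000,1),'x',np.round(Rm[:,0],3),'y',np.round(Rm[:,1],3),'z',np.round(Rm[:,2],3),'op',round(s['opening']*1000,1),'F',np.round(s['force'],1),'q',np.round(s['q'],2)); return s,Rm
def go(x,y,z,yaw=None):
    "shift in tool axes (mm) to reach world mm; yaw = desired world angle (deg) of jaw axis y; returns twist too"
    s,Rm=st(); d=Rm.T@(np.array([x,y,z])-np.array(s['tool_pos'])*1000)
    print('shift',np.round(d,1))
    if yaw is not None:
        c=np.degrees(np.arctan2(Rm[1,1],Rm[0,1])); e=(yaw-c+90)%180-90
        print('jaw yaw',round(c,1),'twist z total',round(-np.radians(e),3),'rad (about tool z, down)')
    # tilt correction
    zt=Rm.T@np.array([0,0,-1.]); print('tilt fix',np.round(np.cross([0,0,1],zt),4))
E
python3 - <<'E'
from h import *
for n in('scene','top','wrist'):
    i=snap(n,n+'0',None,1.4 if n!='wrist' else 1); print(n,{k:(np.round(v,3).tolist()) for k,v in i.items() if k!='name' and not isinstance(v,str)})
st()
E
```

```text
scene {'vertical_fov': 50.084, 'cx': 272.399, 'cy': 209.822, 'cam_to_world': [[0.398, 0.541, -0.741, -0.219], [-0.917, 0.237, -0.32, -0.324], [0.003, 0.807, 0.59, 0.739], [0.0, 0.0, 0.0, 1.0]]}
top {'vertical_fov': 43.238, 'cx': 275.636, 'cy': 214.801, 'cam_to_world': [[0.025, 0.995, -0.092, 0.454], [-1.0, 0.025, -0.003, 0.026], [-0.001, 0.092, 0.996, 1.701], [0.0, 0.0, 0.0, 1.0]]}
wrist {'vertical_fov': 60.564, 'cx': 272.748, 'cy': 210.219, 'cam_to_world': [[0.396, -0.881, -0.259, 0.167], [0.918, 0.38, 0.113, 0.582], [-0.001, -0.283, 0.959, 0.383], [0.0, 0.0, 0.0, 1.0]]}
t 0.15 tcp [237.7 550.4 217.8] x [-0.918  0.397  0.   ] y [ 0.397  0.918 -0.001] z [-0.001 -0.001 -1.   ] op 93.0 F [-0.4 -0.3  0.5] q [ 1.08  0.13  1.49  0.    1.52 -0.09]
```

View pics/scene0.png

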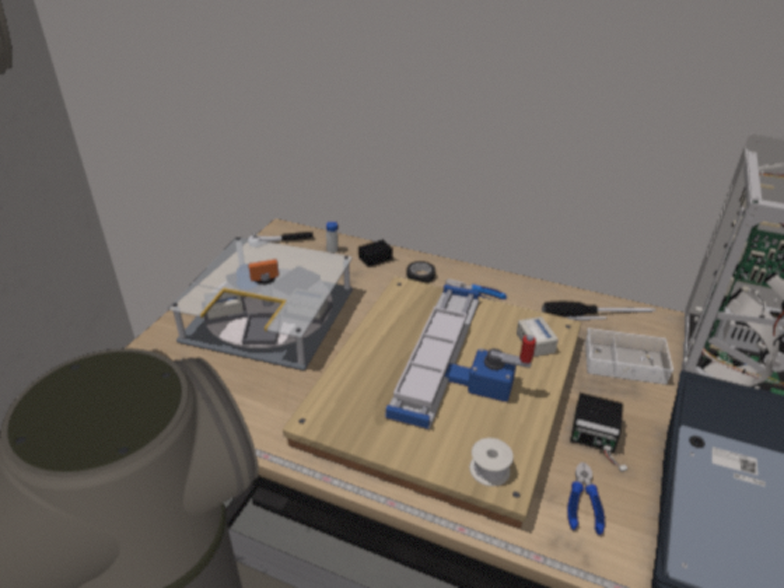

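View pics/top0.png

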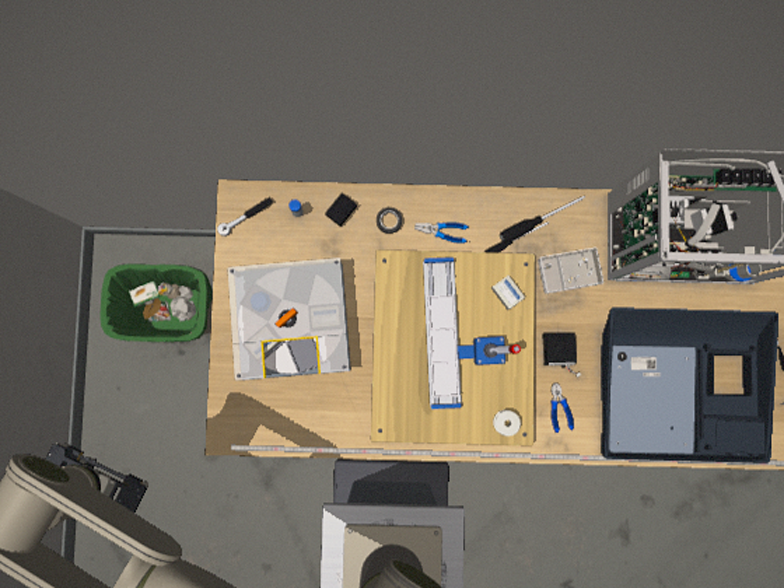

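```bash
python3 - <<'E'
from h import *
a=cv2.imread('pics/top0.png')
z=np.load('pics/top0.npz')['p'][:,:,::-1]
c1=cv2.resize(z[180:275,155:255],None,fx=5,fy=5,interpolation=cv2.INTER_CUBIC)
c2=cv2.resize(z[180:320,290:385],None,fx=4,fy=4,interpolation=cv2.INTER_CUBIC)
h=max(c1.shape[0],c2.shape[0]); o=np.zeros((h,c1.shape[1]+c2.shape[1],3),np.uint8)
o[:c1.shape[0],:500]=c1;o[:c2.shape[0],500:]=c2
o=o[:600,:]; o=cv2.resize(o,None,fx=.9,fy=.9); print(o.shape); cv2.imwrite('pics/topc.png',o)
print(robot.camera_info('top').keys())
# checks
for n,(u,v,zz) in dict(standTL=(376,253,40),standTR=(536,254,40),standBL=(372,441,40),standBR=(534,443,40),guardTL=(230,268,80),guardTR=(341,260,80),grip=(287,318,120),red=(515,348,150),cap=(260,300,66),carE=(508,291,70)).items():
    print(n,np.round(pt('top0',u/1.4,v/1.4)*1000),np.round(pt('top0',u/1.4,v/1.4,zz/1000)*1000))
E
```

```text
(504, 792, 3)
dict_keys(['vertical_fov', 'cx', 'cy', 'cam_to_world'])
standTL [715.  56.  35.] [715.  56.  40.]
standTR [ 728. -313.   -0.] [ 721. -305.   40.]
standBL [291.  55.   1.] [295.  54.  40.]
standBR [ 296. -311.    1.] [ 299. -304.   40.]
guardTL [667. 376.  80.] [667. 376.  80.]
guardTR [702. 137.   5.] [691. 132.  80.]
grip [557. 241. 118.] [557. 241. 120.]
red [ 504. -241.  150.] [ 504. -241.  150.]
cap [598. 307.  81.] [599. 310.  66.]
carE [ 633. -238.   67.] [ 632. -238.   70.]
```

View pics/topc.png

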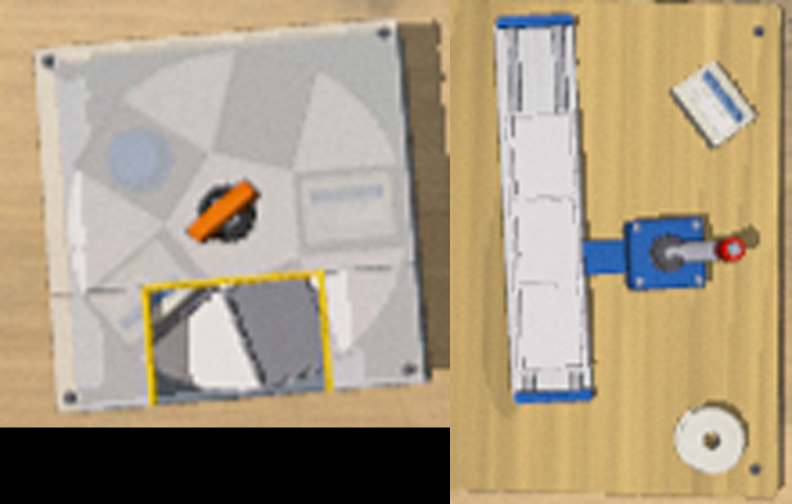

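```bash
python3 - <<'E'
from h import *
L=lambda x,y:(155+x/4.5,180+y/4.5); Q=lambda x,y:(290+(x-450)/3.6,180+y/3.6)
P=lambda f,x,y,z:pt('top0',*f(x,y),z/1000)[:2]*1000
cs=np.array([P(L,*c,80) for c in((38,50),(398,22),(428,380),(58,412))]); print('guard',cs.round(),[np.linalg.norm(cs[i]-cs[i-1]).round() for i in range(4)])
c=cs.mean(0); print('axis',c.round(1),'grip',P(L,223,212,120).round(1))
ang=lambda v:np.degrees(np.arctan2(v[1],v[0]))
w=(cs[2]+cs[3])/2-c; print('window dir',ang(w).round(1), 'alt',ang(cs[0]-cs[1]).round(1)-90-180, ang(cs[3]-cs[0]))
for n,a in dict(cap=(140,158,66),empty1=(256,108,30),car_r=(348,210,60),empt_w=(275,330,30),car_l=(148,298,60)).items():
    v=P(L,*a)-c; print(n,ang(v).round(1),np.linalg.norm(v).round())
g=P(L,254,187,120)-P(L,193,237,120); print('grip bar ang',ang(g),np.linalg.norm(g))
for n,a in dict(s_tl=(500,20,73),s_tr=(573,20,73),s_bl=(516,398,73),s_br=(592,395,73),b1=(543,120,73),lip12=(510,115,73),lip12r=(578,112,73),red=(733,249,150),hub=(668,252,108),gb_tl=(627,219,88),gb_tr=(705,217,88),gb_br=(705,286,88),gb_bl=(628,290,88),e1=(712,62,70),e2=(757,111,70),e3=(714,147,70),e4=(672,92,70),lipA=(520,199,73),lipB=(568,196,73),lipC=(525,285,73),spool=(711,440,73)).items(): print(n,P(Q,*a).round(1))
E
```

```text
guard [[668. 379.]
 [693. 133.]
 [449. 105.]
 [422. 355.]] [np.float64(247.0), np.float64(247.0), np.float64(246.0), np.float64(251.0)]
axis [558.  242.9] grip [557.1 242.6]
window dir -173.9 alt -174.1 -174.31827517521668
cap 59.6 76.0
empty1 -6.1 79.0
car_r -85.2 78.0
empt_w -160.3 81.0
car_l 135.1 81.0
grip bar ang -48.884566792237656 52.133346906666695
s_tl [696.9 -54.1]
s_tr [ 698.5 -116.9]
s_bl [374.6 -74.1]
s_br [ 378.8 -138.3]
b1 [611.4 -92.7]
lip12 [615.  -64.3]
lip12r [ 619.  -122.6]
red [ 502.6 -243.1]
hub [ 500.1 -196.2]
gb_tl [ 527.6 -164.1]
gb_tr [ 531.  -229.9]
gb_br [ 472.9 -230.5]
gb_bl [ 467.9 -165.7]
e1 [ 665.4 -237.5]
e2 [ 624.  -276.5]
e3 [ 592.1 -239.9]
e4 [ 638.6 -203.3]
lipA [543.1 -74.3]
lipB [ 546.7 -115.2]
lipC [470.1 -79.9]
spool [ 343.6 -239.3]
```

```bash
python3 -m pendant '[{"translation":[0,0,0],"twist":[0,0,0.148],"grip":1},{"translation":[0,0,0],"twist":[0,0,0.148],"grip":1},{"translation":[0,0,0],"twist":[0,0,0.148],"grip":1},{"translation":[0,0,0],"twist":[0,0,0],"grip":0.5},{"translation":[0,0,0],"twist":[0,0,0],"grip":0.5},{"translation":[0,0,0],"twist":[0,0,0],"grip":0.5},{"translation":[0,0,0],"twist":[0,0,0],"grip":0.5},{"translation":[0,0,0],"twist":[0,0,0],"grip":0.5},{"translation":[0,0,0],"twist":[0,0,0],"grip":0.5},{"translation":[0,0,0],"twist":[0,0,0],"grip":0.5}]'; python3 -c "
from h import *
go(557.5,242.7,190,41.1)"
```

```text
t: 1.15
tool_pos: [0.2371, 0.5492, 0.2153]
orientation: [-1.295, -2.862, 0.009]
force: [-0.9, 0.2, 0.1]
opening: 0.0693
t 1.15 tcp [237.1 549.2 215.3] x [-0.66   0.751 -0.002] y [ 0.751  0.66  -0.005] z [-0.003 -0.005 -1.   ] op 69.3 F [-0.9  0.2  0.1] q [1.08 0.13 1.49 0.   1.52 0.36]
shift [-441.7   38.5   26. ]
jaw yaw 41.3 twist z total 0.004 rad (about tool z, down)
tilt fix [-0.0054  0.002   0.    ]
```

```bash
python3 -m pendant '[{"translation":[-48,4,0],"twist":[0,0,0],"grip":0.5},{"translation":[-48,4,0],"twist":[0,0,0],"grip":0.5},{"translation":[-48,4,0],"twist":[0,0,0],"grip":0.5},{"translation":[-48,4,0],"twist":[0,0,0],"grip":0.5},{"translation":[-48,4,0],"twist":[0,0,0],"grip":0.5},{"translation":[-48,4,0],"twist":[0,0,0],"grip":0.5},{"translation":[-48,4,0],"twist":[0,0,0],"grip":0.5},{"translation":[-48,4,0],"twist":[0,0,0],"grip":0.5},{"translation":[-45,4,0],"twist":[0,0,0],"grip":0.5},{"translation":[0,0,0],"twist":[0,0,0],"grip":0.5}]'; python3 -c "
from h import *
go(557.5,242.7,190,41.1)"
```

```text
t: 2.15
tool_pos: [0.5584, 0.2419, 0.2166]
orientation: [1.281, 2.867, -0.003]
force: [0.2, 0.2, -0.4]
opening: 0.0702
t 2.15 tcp [558.4 241.9 216.6] x [-0.667  0.745 -0.002] y [ 0.745  0.667 -0.001] z [ 0.001 -0.003 -1.   ] op 70.2 F [ 0.2  0.2 -0.4] q [ 0.33  0.15  1.47 -0.    1.52 -0.4 ]
shift [ 1.2 -0.1 26.6]
jaw yaw 41.9 twist z total 0.013 rad (about tool z, down)
tilt fix [-0.0013  0.0024  0.    ]
```

```bash
python3 -c "
from h import *
snap('wrist','w1',None,1.2)
i=robot.camera_info('wrist');T=np.array(i['cam_to_world'])
f=210/np.tan(np.radians(i['vertical_fov'])/2)
for p in [(558.4,241.9,120),(478.4,234.6,60),(558,243,80)]:
  c=T[:3,:3].T@(np.array(p)/1000-T[:3,3]); print(p,(i['cx']-c[0]/c[2]*f)*1.2,(i['cy']+c[1]/c[2]*f)*1.2)
"
```

```text
(558.4, 241.9, 120) 325.00193213341885 257.67326160967104
(478.4, 234.6, 60) 238.08916179676115 171.38905183969726
(558, 243, 80) 325.9140755271256 239.9134498987674
```

View pics/w1.png

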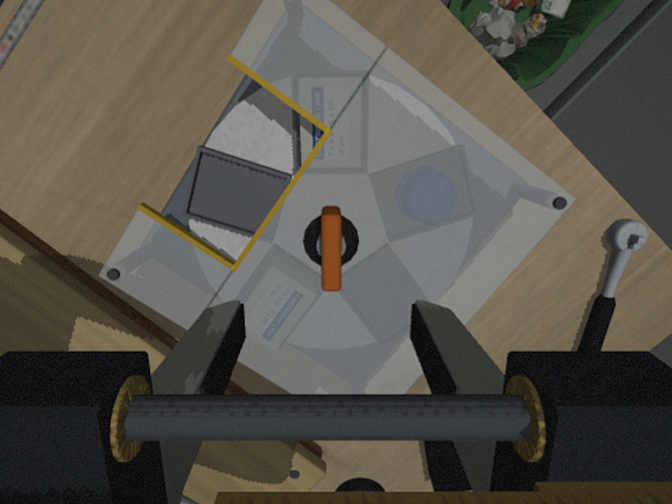

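```bash
python3 -c "
from h import *
P=lambda u,v,z:np.round(pt('w1',u/1.2,v/1.2,z/1000)*1000,1)
print('bar',P(331.5,207,120),P(331.5,250,120),P(331,291,105), P(331.5,248,120))
print('screws',P(559,202,80),P(113,274,80)); print('window edge mid',P(331,130,80),P(235,269,80), P(230,57,80),P(140,206,80))
print('depth',P(331,230,120),np.round(pt('w1',331/1.2,235/1.2)*1000))
c=P(331.5,249,120)[:2]; 
print('pocket center', P(239,191,30))
"
```

```text
bar [541.3 266.9 120. ] [559.7 246.4 120. ] [582.2 221.2 105. ] [558.9 247.4 120. ]
screws [663.7 371.4  80. ] [459.7 116.1  80. ]
window edge mid [511.2 300.3  80. ] [524.6 179.6  80. ] [432.5 290.5  80. ] [445.2 171.6  80. ]
depth [550.8 255.9 120. ] [553. 253. 119.]
pocket center [488.1 214.3  30. ]
```

```bash
python3 -m pendant '[{"translation":[1,3,25],"twist":[0,0,0.01],"grip":0.3},{"translation":[0,0,25],"twist":[0,0,0],"grip":0.1},{"translation":[0,0,25],"twist":[0,0,0],"grip":0},{"translation":[0,0,25],"twist":[0,0,0],"grip":0},{"translation":[0,0,22],"twist":[0,0,0],"grip":0},{"translation":[0,0,2],"twist":[0,0,0],"grip":-1},{"translation":[0,0,0],"twist":[0,0,0],"grip":-1},{"translation":[0,0,0],"twist":[0,0,0],"grip":-1},{"translation":[0,0,0],"twist":[0,0,0],"grip":-1},{"translation":[0,0,0],"twist":[0,0,0],"grip":-1}]' 25; python3 -c "
from h import *
go(560,244,92,41.1)"
```

```text
t: 3.2
tool_pos: [0.5521, 0.2538, 0.0933]
orientation: [-1.283, -2.865, 0.002]
force: [-7.0, -6.9, -7.5]
opening: 0.0136
t 3.2 tcp [552.1 253.8  93.3] x [-0.666  0.746  0.001] y [ 0.746  0.666 -0.002] z [-0.003 -0.    -1.   ] op 13.6 F [-7.  -6.9 -7.5] q [ 0.35  0.24  1.59  0.    1.31 -0.38]
shift [-12.6  -0.6   1.3]
jaw yaw 41.8 twist z total 0.012 rad (about tool z, down)
tilt fix [-0.0023 -0.0015  0.    ]
```

```bash
python3 -m pendant '[{"translation":[0,0,0],"twist":[0,0,0],"grip":-0.3},{"translation":[0,0,0],"twist":[0,0,0],"grip":-0.3},{"translation":[-6,-0.5,0.5],"twist":[0,0,0],"grip":-0.3},{"translation":[-6,0,0.5],"twist":[0,0,0],"grip":-0.3},{"translation":[-1,0,0],"twist":[0,0,0],"grip":-0.3},{"translation":[0,0,0],"twist":[0,0,0],"grip":-1},{"translation":[0,0,0],"twist":[0,0,0],"grip":-1},{"translation":[0,0,0],"twist":[0,0,0],"grip":-1},{"translation":[0,0,0],"twist":[0,0,0],"grip":-1},{"translation":[0,0,0],"twist":[0,0,0],"grip":-1}]' 25; python3 -c "
from h import *
go(560,244,92,41.1)"
```

```text
t: 4.2
tool_pos: [0.562, 0.241, 0.097]
orientation: [1.286, 2.866, -0.005]
force: [0.3, 0.1, 0.1]
opening: 0.0131
t 4.2 tcp [562. 241.  97.] x [-0.665  0.747 -0.001] y [ 0.747  0.665 -0.003] z [-0.001 -0.003 -1.   ] op 13.1 F [0.3 0.1 0.1] q [ 0.32  0.25  1.58 -0.    1.31 -0.4 ]
shift [3.6 0.5 5. ]
jaw yaw 41.7 twist z total 0.01 rad (about tool z, down)
tilt fix [-0.0025  0.0014  0.    ]
```

```bash
python3 -m pendant '[{"translation":[2,0,0],"twist":[0,0,-0.12],"grip":-1},{"translation":[0,0,0],"twist":[0,0,-0.12],"grip":-1},{"translation":[0,0,0],"twist":[0,0,-0.12],"grip":-1},{"translation":[0,0,0],"twist":[0,0,-0.12],"grip":-1},{"translation":[0,0,0],"twist":[0,0,-0.12],"grip":-1},{"translation":[0,0,0],"twist":[0,0,-0.12],"grip":-1},{"translation":[0,0,0],"twist":[0,0,-0.12],"grip":-1},{"translation":[0,0,0],"twist":[0,0,-0.12],"grip":-1},{"translation":[0,0,0],"twist":[0,0,0],"grip":-1},{"translation":[0,0,0],"twist":[0,0,0],"grip":-1}]' 25; python3 -c "
from h import *
go(560,244,92,96)"
```

```text
t: 5.2
tool_pos: [0.5629, 0.2432, 0.097]
orientation: [-0.237, 3.129, -0.004]
force: [0.2, -0.4, 0.7]
opening: 0.013
t 5.2 tcp [562.9 243.2  97. ] x [-0.989 -0.151 -0.004] y [-0.151  0.989 -0.003] z [ 0.004 -0.002 -1.   ] op 13.0 F [ 0.2 -0.4  0.7] q [ 0.33  0.25  1.58 -0.    1.31 -1.4 ]
shift [2.8 1.3 5. ]
jaw yaw 98.7 twist z total 0.047 rad (about tool z, down)
tilt fix [-0.0027  0.0035  0.    ]
```

```bash
python3 -m pendant '[{"translation":[0,0,0],"twist":[0,0,0.03],"grip":-1},{"translation":[0,0,0],"twist":[0,0,0.015],"grip":-1},{"translation":[0,0,0],"twist":[0,0,0],"grip":-1},{"translation":[0,0,0],"twist":[0,0,0],"grip":0},{"translation":[0,0,0],"twist":[0,0,0],"grip":0},{"translation":[0,0,-20],"twist":[0,0,0],"grip":0},{"translation":[0,0,-30],"twist":[0,0,0],"grip":0.5},{"translation":[20,0,-30],"twist":[0,0,0],"grip":0.5},{"translation":[25,0,-30],"twist":[0,0,0],"grip":0.5},{"translation":[0,0,0],"twist":[0,0,0],"grip":0.5}]' 25; python3 -c "
from h import *
go(481,235,92,96)
snap('wrist','w2',None,1.2)
"
```

```text
t: 6.2
tool_pos: [0.5154, 0.2394, 0.2084]
orientation: [0.15, -3.138, 0.003]
force: [0.1, 0.5, 0.1]
opening: 0.0643
t 6.2 tcp [515.4 239.4 208.4] x [-0.995 -0.095  0.   ] y [-0.095  0.995 -0.002] z [-0.    -0.002 -1.   ] op 64.3 F [0.1 0.5 0.1] q [ 0.35  0.05  1.59 -0.    1.5  -1.32]
shift [ 34.6  -0.8 116.4]
jaw yaw 95.5 twist z total -0.009 rad (about tool z, down)
tilt fix [-0.0021 -0.0003  0.    ]
```

View pics/w2.png

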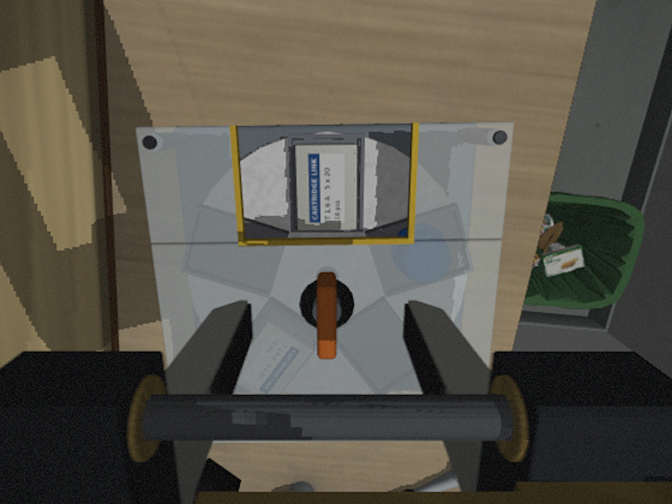

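```bash
python3 -c "
from h import *
P=lambda u,v,z:np.round(pt('w2',u/1.2,v/1.2,z/1000)*1000,1)
for c in[(297,145),(357,143),(359,229),(297,231),(328,187)]: print(P(*c,60), np.round(pt('w2',c[0]/1.2,c[1]/1.2)*1000,1))
print('window',P(236,124,80),P(414,124,80),P(240,244,80),P(411,241,80),'screws',P(149,142,80),P(500,137,80))
print('bar end',P(327,358,120))
"
```

```text
[453.8 212.4  60. ] [455.1 210.5  32. ]
[448.3 254.4  60. ] [449.3 256.5  29.8]
[510.1 263.1  60. ] [515.2 265.2  37.6]
[516.1 217.1  60. ] [521.5 216.   38. ]
[481.1 237.   60. ] [481.1 237.   60.1]
window [443.3 173.   80. ] [432.1 288.7  80. ] [524.4 178.7  80. ] [510.6 298.6  80. ] screws [460.2 116.1  80. ] [434.8 346.2  80. ]
bar end [585.3 246.4 120. ]
```

```bash
python3 -m pendant '[{"translation":[17,-1.5,15],"twist":[0,0,0],"grip":0.5},{"translation":[15,0,15],"twist":[0,0,0],"grip":0.5},{"translation":[0,0,18],"twist":[0,0,0],"grip":0.5},{"translation":[0,0,18],"twist":[0,0,0],"grip":0.5},{"translation":[0,0,18],"twist":[0,0,0],"grip":0.5},{"translation":[0,0,18],"twist":[0,0,0],"grip":0.5},{"translation":[0,0,18],"twist":[0,0,0],"grip":0.5},{"translation":[0,0,10],"twist":[0,0,0],"grip":0.5},{"translation":[0,0,0],"twist":[0,0,0],"grip":0.5},{"translation":[0,0,0],"twist":[0,0,0],"grip":0.5}]' 20; python3 -c "
from h import *
go(481.5,237,43,96)
"
```

```text
t: 7.25
tool_pos: [0.4798, 0.2323, 0.0608]
orientation: [0.147, -3.126, 0.009]
force: [0.7, 0.0, 0.5]
opening: 0.0696
t 7.25 tcp [479.8 232.3  60.8] x [-0.995 -0.094  0.012] y [-0.094  0.996 -0.005] z [-0.012 -0.006 -1.   ] op 69.6 F [0.7 0.  0.5] q [ 0.36  0.1   1.82 -0.    1.23 -1.31]
shift [-2.3  4.6 17.7]
jaw yaw 95.4 twist z total -0.011 rad (about tool z, down)
tilt fix [-0.0051 -0.0124  0.    ]
```

```bash
python3 -m pendant '[{"translation":[-2,4.5,0],"twist":[-0.005,-0.012,-0.01],"grip":0.5},{"translation":[0,0,9],"twist":[0,0,0],"grip":0.5},{"translation":[0,0,7],"twist":[0,0,0],"grip":0.5},{"translation":[0,0,0],"twist":[0,0,0],"grip":0.5},{"translation":[0,0,0],"twist":[0,0,0],"grip":-1},{"translation":[0,0,0],"twist":[0,0,0],"grip":-1},{"translation":[0,0,0],"twist":[0,0,0],"grip":-1},{"translation":[0,0,0],"twist":[0,0,0],"grip":-1},{"translation":[0,0,0],"twist":[0,0,0],"grip":-1},{"translation":[0,0,0],"twist":[0,0,0],"grip":-1}]' 20; python3 -c "
from h import *
go(481.5,237,43,96)
"
```

```text
t: 8.25
tool_pos: [0.4841, 0.2384, 0.0469]
orientation: [-0.165, 3.131, 0.004]
force: [0.5, 0.1, -0.5]
opening: 0.0437
t 8.25 tcp [484.1 238.4  46.9] x [-0.994 -0.105 -0.006] y [-0.105  0.994  0.002] z [ 0.006  0.003 -1.   ] op 43.7 F [ 0.5  0.1 -0.5] q [ 0.36  0.12  1.83  0.    1.19 -1.31]
shift [ 2.8 -1.1  3.8]
jaw yaw 96.0 twist z total 0.0 rad (about tool z, down)
tilt fix [ 0.0019  0.0062 -0.    ]
```

```bash
python3 -m pendant '[{"translation":[0,0,-10],"twist":[0,0,0],"grip":-1},{"translation":[0,0,-25],"twist":[0,0,0],"grip":-1},{"translation":[0,0,-30],"twist":[0,0,0],"grip":-1},{"translation":[0,0,-30],"twist":[0,0,0],"grip":-1},{"translation":[-10,-20,-30],"twist":[0,0,0],"grip":-1},{"translation":[-15,-30,-20],"twist":[0,0,0],"grip":-1},{"translation":[-20,-40,0],"twist":[0,0,0],"grip":-1},{"translation":[-20,-45,0],"twist":[0,0,0],"grip":-1},{"translation":[-20,-45,0],"twist":[0,0,0],"grip":-1},{"translation":[-10,-35,0],"twist":[0,0,0],"grip":-1}]' 30; python3 -c "
from h import *
go(580,-93,190,93.6)
"
```

```text
t: 9.25
tool_pos: [0.6033, 0.0324, 0.2069]
orientation: [-0.18, 3.124, 0.004]
force: [0.1, 0.6, -0.0]
opening: 0.0434
t 9.25 tcp [603.3  32.4 206.9] x [-0.993 -0.115 -0.013] y [-0.115  0.993  0.002] z [ 0.013  0.003 -1.   ] op 43.4 F [ 0.1  0.6 -0. ] q [-0.03  0.13  1.51  0.    1.49 -1.72]
shift [  37.8 -121.9   16.2]
jaw yaw 96.6 twist z total 0.052 rad (about tool z, down)
tilt fix [ 0.0018  0.0129 -0.    ]
```

```bash
python3 -m pendant '[{"translation":[8,-30,0],"twist":[0,0.012,0.05],"grip":-1},{"translation":[10,-30,0],"twist":[0,0,0],"grip":-1},{"translation":[10,-30,5],"twist":[0,0,0],"grip":-1},{"translation":[8,-25,5],"twist":[0,0,0],"grip":-1},{"translation":[0,-4,0],"twist":[0,0,0],"grip":-1},{"translation":[0,0,0],"twist":[0,0,0],"grip":-1},{"translation":[0,0,0],"twist":[0,0,0],"grip":-1},{"translation":[0,0,0],"twist":[0,0,0],"grip":-1},{"translation":[0,0,0],"twist":[0,0,0],"grip":-1},{"translation":[0,0,0],"twist":[0,0,0],"grip":-1}]' 30; python3 -c "
from h import *
go(580,-93,190,93.6)
snap('wrist','w3',None,1.2)
"
```

```text
t: 10.25
tool_pos: [0.5786, -0.0959, 0.203]
orientation: [-0.093, 3.133, 0.001]
force: [0.3, 0.7, 0.0]
opening: 0.0435
t 10.25 tcp [578.6 -95.9 203. ] x [-0.998 -0.06  -0.007] y [-0.06   0.998  0.001] z [ 0.007  0.001 -1.   ] op 43.5 F [0.3 0.7 0. ] q [-0.25  0.09  1.55  0.    1.49 -1.88]
shift [-1.5  2.8 13. ]
jaw yaw 93.4 twist z total -0.003 rad (about tool z, down)
tilt fix [ 0.0007  0.0068 -0.    ]
```

View pics/w3.png

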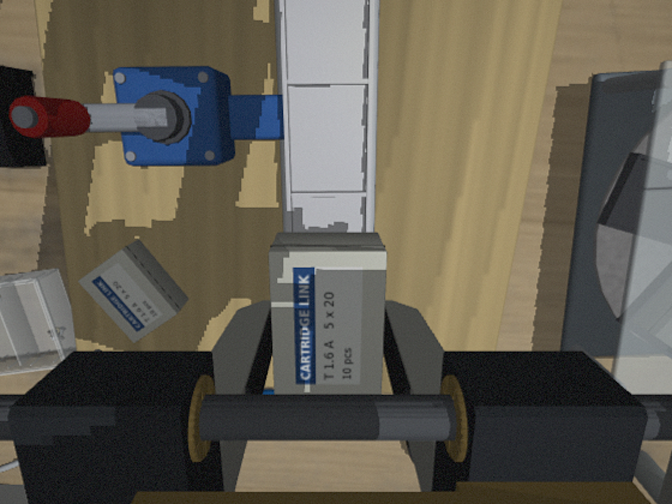

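```bash
python3 -c "
from h import *
P=lambda u,v,z:np.round(pt('w3',u/1.2,v/1.2,z/1000)*1000,1)
for n,a in dict(l12L=(287,84,73),l12R=(371,84,73),l23L=(290,191,73),l23R=(367,191,73),edL=(277,10,73),edR=(380,10,73),edL2=(285,190,73),edR2=(376,190,73),red=(24,116,150),hub=(163,117,116),g1=(118,67,88),g2=(222,68,88),g3=(232,165,88),g4=(130,165,88),e1=(81,282,70),e2=(137,239,70),e3=(188,297,70),e4=(133,341,70)).items(): print(n,P(*a), np.round(pt('w3',a[0]/1.2,a[1]/1.2)*1000,0))
"
```

```text
l12L [ 478.6 -126.9   73. ] [ 478. -127.   72.]
l12R [475.3 -73.3  73. ] [475. -73.  73.]
l23L [ 546.9 -122.6   73. ] [ 547. -123.   72.]
l23R [543.7 -69.9  73. ] [544. -70.  73.]
edL [ 436.7 -134.4   73. ] [ 432. -137.   49.]
edR [432.9 -71.6  73. ] [425. -68.  40.]
edL2 [ 546.4 -126.    73. ] [ 550. -128.   50.]
edR2 [542.7 -63.9  73. ] [547. -60.  40.]
red [ 506.2 -245.9  150. ] [ 506. -243.  154.]
hub [ 503.  -191.4  116. ] [ 503. -194.  108.]
g1 [ 476.2 -227.    88. ] [ 472. -249.   40.]
g2 [ 473.  -164.8   88. ] [ 468. -176.   40.]
g3 [ 530.1 -159.    88. ] [ 535. -169.   40.]
g4 [ 534. -224.   88.] [ 534. -225.   86.]
e1 [ 623.7 -274.1   70. ] [ 624. -274.   70.]
e2 [ 588.3 -230.8   70. ] [ 597. -244.   40.]
e3 [ 631.  -195.9   70. ] [ 644. -205.   40.]
e4 [ 670.2 -239.3   70. ] [ 670. -240.   70.]
```

```bash
python3 -m pendant '[{"translation":[-4,2.5,12],"twist":[0,0.006,0],"grip":-1},{"translation":[0,0,15],"twist":[0,0,0],"grip":-1},{"translation":[0,0,15],"twist":[0,0,0],"grip":-1},{"translation":[0,0,15],"twist":[0,0,0],"grip":-1},{"translation":[0,0,15],"twist":[0,0,0],"grip":-1},{"translation":[0,0,8],"twist":[0,0,0],"grip":-1},{"translation":[0,0,0],"twist":[0,0,0],"grip":-1},{"translation":[0,0,0],"twist":[0,0,0],"grip":-1},{"translation":[0,0,0],"twist":[0,0,0],"grip":-1},{"translation":[0,0,0],"twist":[0,0,0],"grip":-1}]' 30; python3 -c "
from h import *
print('near edge top',np.round(pt('w3',327/1.2,250/1.2,.216)*1000),np.round(pt('w3',327/1.2,256/1.2)*1000),np.round(pt('w3',327/1.2,340/1.2)*1000))
go(584,-93.3,83,93.6)
"
```

```text
t: 11.3
tool_pos: [0.5813, -0.0918, 0.1133]
orientation: [0.095, -3.136, -0.003]
force: [-1.0, 0.4, -0.4]
opening: 0.0437
near edge top [545. -97. 216.] [547. -97. 216.] [582. -95. 217.]
t 11.3 tcp [581.3 -91.8 113.3] x [-0.998 -0.06   0.004] y [-0.06   0.998  0.002] z [-0.004  0.002 -1.   ] op 43.7 F [-1.   0.4 -0.4] q [-0.24  0.18  1.63  0.    1.34 -1.88]
shift [-2.7 -1.7 30.3]
jaw yaw 93.5 twist z total -0.002 rad (about tool z, down)
tilt fix [ 0.0021 -0.0037  0.    ]
```

```bash
python3 -m pendant '[{"translation":[-2,-1.5,0],"twist":[0.002,-0.004,0],"grip":-1},{"translation":[0,0,8],"twist":[0,0,0],"grip":-1},{"translation":[0,0,8],"twist":[0,0,0],"grip":-1},{"translation":[0,0,7],"twist":[0,0,0],"grip":-1},{"translation":[0,0,4],"twist":[0,0,0],"grip":-1},{"translation":[0,0,0],"twist":[0,0,0],"grip":-1},{"translation":[0,0,0],"twist":[0,0,0],"grip":-1},{"translation":[0,0,0],"twist":[0,0,0],"grip":-1},{"translation":[0,0,0],"twist":[0,0,0],"grip":-1},{"translation":[0,0,0],"twist":[0,0,0],"grip":-1}]' 30; python3 -c "
from h import *
go(584,-93.3,82,93.6)
"
```

```text
t: 12.3
tool_pos: [0.5847, -0.0936, 0.0855]
orientation: [-0.095, 3.137, -0.001]
force: [0.5, 0.1, -0.1]
opening: 0.0437
t 12.3 tcp [584.7 -93.6  85.5] x [-0.998 -0.06  -0.003] y [-0.06   0.998 -0.001] z [ 0.003 -0.001 -1.   ] op 43.7 F [ 0.5  0.1 -0.1] q [-0.25  0.21  1.65  0.    1.28 -1.88]
shift [0.7 0.4 3.5]
jaw yaw 93.5 twist z total -0.003 rad (about tool z, down)
tilt fix [-0.0009  0.0032  0.    ]
```

```bash
python3 -m pendant '[{"translation":[0,0,3],"twist":[0,0,0],"grip":-1},{"translation":[0,0,1],"twist":[0,0,0],"grip":-1},{"translation":[0,0,0],"twist":[0,0,0],"grip":0.3},{"translation":[0,0,0],"twist":[0,0,0],"grip":0.3},{"translation":[0,0,0],"twist":[0,0,0],"grip":0.3},{"translation":[0,0,-15],"twist":[0,0,0],"grip":0.3},{"translation":[0,0,-25],"twist":[0,0,0],"grip":0.3},{"translation":[0,0,-30],"twist":[0,0,0],"grip":0.3},{"translation":[-30,0,-30],"twist":[0,0,0],"grip":0.3},{"translation":[-30,20,-20],"twist":[0,0,0],"grip":0.3}]' 30; python3 -c "
from h import *
go(561.5,243,190,96.4)
snap('wrist','w4',None,1.2)
"
```

```text
t: 13.3
tool_pos: [0.639, -0.0713, 0.2051]
orientation: [0.089, -3.136, -0.0]
force: [1.1, -0.1, 0.6]
opening: 0.0604
t 13.3 tcp [639.  -71.3 205.1] x [-0.998 -0.057  0.005] y [-0.057  0.998  0.   ] z [-0.005  0.    -1.   ] op 60.4 F [ 1.1 -0.1  0.6] q [-0.19  0.26  1.37 -0.    1.52 -1.82]
shift [ 59.5 318.2  15.5]
jaw yaw 93.3 twist z total -0.055 rad (about tool z, down)
tilt fix [ 0.0003 -0.0047  0.    ]
```

View pics/w4.png

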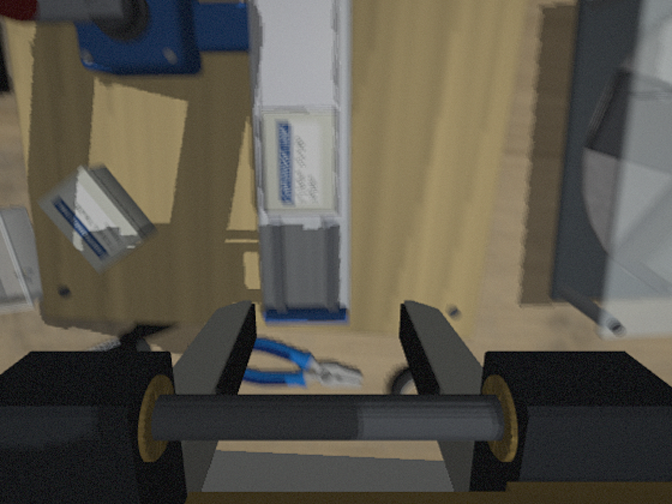

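```bash
python3 -m pendant '[{"translation":[8,42,0],"twist":[0,0,-0.02],"grip":0.3},{"translation":[8,42,0],"twist":[0,0,-0.02],"grip":0.3},{"translation":[8,42,0],"twist":[0,0,-0.02],"grip":0.1},{"translation":[8,42,0],"twist":[0,0,0],"grip":0},{"translation":[8,42,0],"twist":[0,0,0],"grip":0},{"translation":[8,42,0],"twist":[0,0,0],"grip":0},{"translation":[4,40,0],"twist":[0,0,0],"grip":0},{"translation":[0,20,0],"twist":[0,0,0],"grip":0},{"translation":[0,0,0],"twist":[0,0,0],"grip":0},{"translation":[0,0,0],"twist":[0,0,0],"grip":0}]' 25; python3 -c "
from h import *
go(561.5,243,190,96.4)
"
```

```text
t: 14.35
tool_pos: [0.559, 0.2506, 0.2234]
orientation: [-0.194, 3.117, 0.005]
force: [0.1, -1.0, -0.3]
opening: 0.0463
t 14.35 tcp [559.  250.6 223.4] x [-0.992 -0.124 -0.018] y [-0.124  0.992  0.002] z [ 0.018  0.004 -1.   ] op 46.3 F [ 0.1 -1.  -0.3] q [ 0.34  0.14  1.47 -0.    1.51 -1.36]
shift [-1.  -7.9 33.4]
jaw yaw 97.1 twist z total 0.012 rad (about tool z, down)
tilt fix [ 0.0018  0.0184 -0.    ]
```

```bash
python3 -m pendant '[{"translation":[0,-8,0],"twist":[0,0.018,0.02],"grip":0},{"translation":[0,0,20],"twist":[0,0,0],"grip":0},{"translation":[0,0,20],"twist":[0,0,0],"grip":0},{"translation":[0,0,20],"twist":[0,0,0],"grip":0},{"translation":[0,0,20],"twist":[0,0,0],"grip":0},{"translation":[0,0,5],"twist":[0,0,0],"grip":0},{"translation":[0,0,0],"twist":[0,0,0],"grip":0},{"translation":[0,0,0],"twist":[0,0,0],"grip":0},{"translation":[0,0,0],"twist":[0,0,0],"grip":0},{"translation":[0,0,0],"twist":[0,0,0],"grip":0}]' 25; python3 -c "
from h import *
go(561.5,243,95,95.5)
"
```

```text
t: 15.35
tool_pos: [0.5666, 0.229, 0.1423]
orientation: [-0.131, 3.137, 0.001]
force: [1.1, 0.3, 0.9]
opening: 0.0464
t 15.35 tcp [566.6 229.  142.3] x [-0.997 -0.083 -0.002] y [-0.083  0.997  0.001] z [ 0.002  0.001 -1.   ] op 46.4 F [1.1 0.3 0.9] q [ 0.3   0.2   1.55  0.    1.39 -1.35]
shift [ 4.  14.4 47.3]
jaw yaw 94.8 twist z total -0.013 rad (about tool z, down)
tilt fix [ 0.0005  0.002  -0.    ]
```

```bash
python3 -m pendant '[{"translation":[2,8,0],"twist":[0,0,-0.01],"grip":0},{"translation":[2,6,0],"twist":[0,0,0],"grip":0},{"translation":[0,0,0],"twist":[0,0,0],"grip":0},{"translation":[0,0,15],"twist":[0,0,0],"grip":0},{"translation":[0,0,15],"twist":[0,0,0],"grip":0},{"translation":[0,0,12],"twist":[0,0,0],"grip":0},{"translation":[0,0,3],"twist":[0,0,0],"grip":0},{"translation":[0,0,0],"twist":[0,0,0],"grip":0},{"translation":[0,0,0],"twist":[0,0,0],"grip":0},{"translation":[0,0,0],"twist":[0,0,0],"grip":0}]' 25; python3 -c "
from h import *
go(561.5,243,95,95.5)
"
```

```text
t: 16.35
tool_pos: [0.5604, 0.2445, 0.0931]
orientation: [-0.15, 3.137, 0.001]
force: [-0.1, 0.5, -0.7]
opening: 0.0467
t 16.35 tcp [560.4 244.5  93.1] x [-0.995 -0.095 -0.001] y [-0.095  0.995  0.   ] z [ 0.001  0.001 -1.   ] op 46.7 F [-0.1  0.5 -0.7] q [ 0.33  0.25  1.59  0.    1.3  -1.34]
shift [-1.  -1.6 -1.9]
jaw yaw 95.5 twist z total -0.0 rad (about tool z, down)
tilt fix [ 0.0004  0.0014 -0.    ]
```

```bash
python3 -m pendant '[{"translation":[0,-1,0],"twist":[0,0,0],"grip":-1},{"translation":[0,0,0],"twist":[0,0,0],"grip":-1},{"translation":[0,0,0],"twist":[0,0,0],"grip":-1},{"translation":[0,0,0],"twist":[0,0,0],"grip":-1},{"translation":[0,0,0],"twist":[0,0,0.14],"grip":-1},{"translation":[0,0,0],"twist":[0,0,0.14],"grip":-1},{"translation":[0,0,0],"twist":[0,0,0.14],"grip":-1},{"translation":[0,0,0],"twist":[0,0,0.14],"grip":-1},{"translation":[0,0,0],"twist":[0,0,0.14],"grip":-1},{"translation":[0,0,0],"twist":[0,0,0.14],"grip":-1}]' 25; python3 -c "
from h import *
go(561.5,243,95,-48)
"
```

```text
t: 17.35
tool_pos: [0.5616, 0.2417, 0.0952]
orientation: [1.184, 2.905, -0.0]
force: [-1.1, -0.0, 0.9]
opening: 0.0128
t 17.35 tcp [561.6 241.7  95.2] x [-0.715  0.699 -0.004] y [0.699 0.715 0.001] z [ 0.004 -0.002 -1.   ] op 12.8 F [-1.1 -0.   0.9] q [ 0.32  0.25  1.59 -0.    1.3  -0.47]
shift [0.9 0.8 0.2]
jaw yaw 45.7 twist z total -1.507 rad (about tool z, down)
tilt fix [ 0.0013  0.0039 -0.    ]
```

```bash
python3 -m pendant '[{"translation":[0,0,0],"twist":[0,0,0.15],"grip":-1},{"translation":[0,0,0],"twist":[0,0,0.15],"grip":-1},{"translation":[0,0,0],"twist":[0,0,0.15],"grip":-1},{"translation":[0,0,0],"twist":[0,0,0.15],"grip":-1},{"translation":[0,0,0],"twist":[0,0,0.15],"grip":-1},{"translation":[0,0,0],"twist":[0,0,0.15],"grip":-1},{"translation":[0,0,0],"twist":[0,0,0.15],"grip":-1},{"translation":[0,0,0],"twist":[0,0,0.15],"grip":-1},{"translation":[0,0,0],"twist":[0,0,0.15],"grip":-1},{"translation":[0,0,0],"twist":[0,0,0.08],"grip":-1}]' 25; python3 -c "
from h import *
go(561.5,243,95,-48)
"
```

```text
t: 18.35
tool_pos: [0.5595, 0.2415, 0.0952]
orientation: [2.804, 1.41, -0.002]
force: [-0.0, 0.5, -1.6]
opening: 0.0129
t 18.35 tcp [559.5 241.5  95.2] x [ 0.596  0.803 -0.002] y [ 0.803 -0.596  0.002] z [-0.    -0.003 -1.   ] op 12.9 F [-0.   0.5 -1.6] q [ 0.33  0.24  1.59 -0.    1.31  0.97]
shift [2.4 0.7 0.2]
jaw yaw -36.6 twist z total 0.199 rad (about tool z, down)
tilt fix [ 0.0018  0.0025 -0.    ]
```

Finish the turn, let go, rise and move back to view the window.

```bash
python3 -m pendant '[{"translation":[0,0,0],"twist":[0,0,0.1],"grip":-1},{"translation":[0,0,0],"twist":[0,0,0.06],"grip":-1},{"translation":[0,0,0],"twist":[0,0,0.02],"grip":-1},{"translation":[0,0,0],"twist":[0,0,0.0],"grip":-1},{"translation":[0,0,0],"twist":[0,0,0],"grip":-1},{"translation":[0,0,0],"twist":[0,0,0],"grip":-1},{"translation":[0,0,0],"twist":[0,0,0],"grip":-1},{"translation":[0,0,0],"twist":[0,0,0],"grip":-1},{"translation":[0,0,0],"twist":[0,0,0],"grip":-1},{"translation":[0,0,0],"twist":[0,0,0],"grip":-1}]' 25; python3 -c "
from h import *
go(561.5,243,95,-48)
"
```

```text
t: 19.35
tool_pos: [0.5593, 0.2417, 0.0952]
orientation: [2.923, 1.145, -0.002]
force: [0.4, 0.2, -0.3]
opening: 0.0128
t 19.35 tcp [559.3 241.7  95.2] x [ 0.734  0.679 -0.002] y [ 0.679 -0.734  0.002] z [-0.    -0.003 -1.   ] op 12.8 F [ 0.4  0.2 -0.3] q [ 0.33  0.24  1.59 -0.    1.31  1.15]
shift [2.5 0.6 0.2]
jaw yaw -47.2 twist z total 0.014 rad (about tool z, down)
tilt fix [ 0.0018  0.0022 -0.    ]
```

```bash
python3 -m pendant '[{"translation":[0,0,0],"twist":[0,0,0],"grip":0},{"translation":[0,0,0],"twist":[0,0,0],"grip":0},{"translation":[0,0,-25],"twist":[0,0,0],"grip":0},{"translation":[0,0,-30],"twist":[0,0,0],"grip":0.5},{"translation":[0,0,-30],"twist":[0,0,0.15],"grip":0.5},{"translation":[0,0,-20],"twist":[0,0,0.15],"grip":0.5},{"translation":[0,0,0],"twist":[0,0,0.15],"grip":0.5},{"translation":[0,0,0],"twist":[0,0,0.15],"grip":0.5},{"translation":[-25,0,0],"twist":[0,0,0.03],"grip":0.5},{"translation":[-25,0,0],"twist":[0,0,0],"grip":0.5}]' 25; python3 -m pendant '[{"translation":[-25,0,0],"twist":[0,0,0],"grip":0.5},{"translation":[-20,0,0],"twist":[0,0,0],"grip":0.5},{"translation":[-10,0,0],"twist":[0,0,0],"grip":0.5},{"translation":[0,0,0],"twist":[0,0,0],"grip":0.5},{"translation":[0,0,0],"twist":[0,0,0],"grip":0.5},{"translation":[0,0,0],"twist":[0,0,0],"grip":0.5},{"translation":[0,0,0],"twist":[0,0,0],"grip":0.5},{"translation":[0,0,0],"twist":[0,0,0],"grip":0.5},{"translation":[0,0,0],"twist":[0,0,0],"grip":0.5},{"translation":[0,0,0],"twist":[0,0,0],"grip":0.5}]'; python3 -c "
from h import *
go(480.5,236,43,-84)
snap('wrist','w5',None,1.2)
"
```

```text
t: 20.35
tool_pos: [0.5107, 0.2355, 0.205]
orientation: [3.134, 0.162, 0.002]
force: [-0.1, 0.2, -0.9]
opening: 0.0698
t: 21.35
tool_pos: [0.4554, 0.2297, 0.2057]
orientation: [3.135, 0.161, 0.005]
force: [0.1, 0.1, -0.9]
opening: 0.0699
t 21.35 tcp [455.4 229.7 205.7] x [0.995 0.102 0.003] y [ 0.102 -0.995  0.003] z [ 0.004 -0.002 -1.   ] op 69.9 F [ 0.1  0.1 -0.9] q [ 0.37 -0.11  1.75 -0.    1.5   1.84]
shift [ 25.1  -4.2 162.8]
jaw yaw -84.1 twist z total -0.002 rad (about tool z, down)
tilt fix [ 0.0028 -0.0034  0.    ]
```

View pics/w5.png

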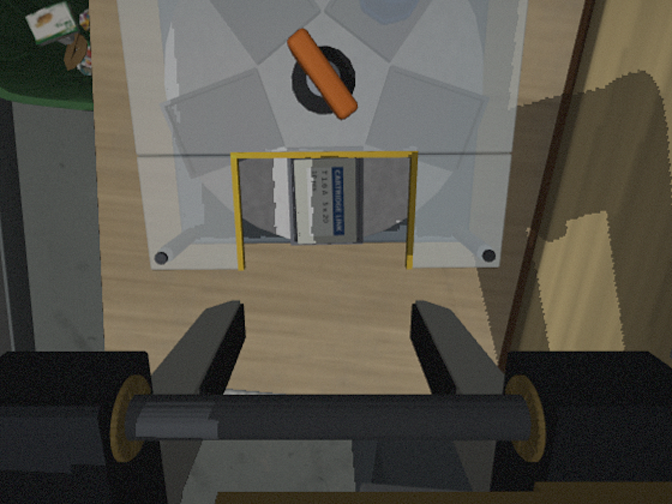

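```bash
python3 -c "
from h import *
P=lambda u,v,z:np.round(pt('w5',u/1.2,v/1.2,z/1000)*1000,1)
for c in[(297,242),(359,243),(296,165),(359,165),(328,215)]: print(P(*c,60), np.round(pt('w5',c[0]/1.2,c[1]/1.2)*1000,1))
print('window',P(232,155,80),P(417,155,80),P(240,268,80),P(410,268,80))
"
```

```text
[450.  252.1  60. ] [443.9 253.   37.3]
[454.  205.9  60. ] [448.2 203.6  37.5]
[506.3 257.5  60. ] [506.3 257.5  59.9]
[510.9 213.   60. ] [509.3 211.2  38.2]
[472.8 231.2  60. ] [472.7 231.2  59.8]
window [510.2 298.9  80. ] [522.8 177.3  80. ] [432.2 289.9  80. ] [444.6 169.7  80. ]
```

```bash
python3 -m pendant '[{"translation":[14,0,0],"twist":[0,0,0],"grip":0.5},{"translation":[12,0,0],"twist":[0,0,0],"grip":0.5},{"translation":[0,0,0],"twist":[0,0,0],"grip":0.5},{"translation":[0,0,18],"twist":[0,0,0],"grip":0.5},{"translation":[0,0,22],"twist":[0,0,0],"grip":0.5},{"translation":[0,0,22],"twist":[0,0,0],"grip":0.5},{"translation":[0,0,22],"twist":[0,0,0],"grip":0.5},{"translation":[0,0,16],"twist":[0,0,0],"grip":0.5},{"translation":[0,0,0],"twist":[0,0,0],"grip":0.5},{"translation":[0,0,0],"twist":[0,0,0],"grip":0.5}]' 20; python3 -c "
from h import *
go(482,232.5,45,-84)
"
```

```text
t: 22.4
tool_pos: [0.4805, 0.2324, 0.1038]
orientation: [3.135, 0.161, 0.006]
force: [-0.0, 0.1, 0.7]
opening: 0.0696
t 22.4 tcp [480.5 232.4 103.8] x [0.995 0.103 0.004] y [ 0.103 -0.995  0.002] z [ 0.004 -0.002 -1.   ] op 69.6 F [-0.   0.1  0.7] q [ 0.36  0.03  1.8  -0.    1.3   1.83]
shift [ 1.3 -0.1 58.8]
jaw yaw -84.1 twist z total -0.002 rad (about tool z, down)
tilt fix [ 0.0023 -0.0037  0.    ]
```

```bash
python3 -m pendant '[{"translation":[0,0,14],"twist":[0.002,-0.003,0],"grip":0.5},{"translation":[0,0,16],"twist":[0,0,0],"grip":0.5},{"translation":[0,0,16],"twist":[0,0,0],"grip":0.5},{"translation":[0,0,12],"twist":[0,0,0],"grip":0.5},{"translation":[0,0,0],"twist":[0,0,0],"grip":0.5},{"translation":[0,0,0],"twist":[0,0,0],"grip":-1},{"translation":[0,0,0],"twist":[0,0,0],"grip":-1},{"translation":[0,0,0],"twist":[0,0,0],"grip":-1},{"translation":[0,0,0],"twist":[0,0,0],"grip":-1},{"translation":[0,0,0],"twist":[0,0,0],"grip":-1}]' 20; python3 -c "
from h import *
go(482,232.5,45,-84)
"
```

```text
t: 23.4
tool_pos: [0.4852, 0.2343, 0.0493]
orientation: [-3.134, -0.161, -0.017]
force: [-0.4, 0.4, -0.9]
opening: 0.0435
t 23.4 tcp [485.2 234.3  49.3] x [0.995 0.103 0.011] y [ 0.103 -0.995 -0.003] z [ 0.011  0.004 -1.   ] op 43.5 F [-0.4  0.4 -0.9] q [0.35 0.11 1.84 0.   1.19 1.82]
shift [-3.4  1.5  4.3]
jaw yaw -84.1 twist z total -0.002 rad (about tool z, down)
tilt fix [-0.0031 -0.0111  0.    ]
```

```bash
python3 -m pendant '[{"translation":[0,0,0],"twist":[0,0,0],"grip":0.4},{"translation":[0,0,0],"twist":[0,0,0],"grip":0.4},{"translation":[-2,0,3],"twist":[0,-0.01,0],"grip":0.4},{"translation":[-1,0,4],"twist":[0,0,0],"grip":0.4},{"translation":[0,0,0],"twist":[0,0,0],"grip":-1},{"translation":[0,0,0],"twist":[0,0,0],"grip":-1},{"translation":[0,0,0],"twist":[0,0,0],"grip":-1},{"translation":[0,0,0],"twist":[0,0,0],"grip":-1},{"translation":[0,0,0],"twist":[0,0,0],"grip":-1},{"translation":[0,0,0],"twist":[0,0,0],"grip":-1}]' 30; python3 -c "
from h import *
go(482,232.5,45,-84)
"
```

```text
t: 24.4
tool_pos: [0.4821, 0.2341, 0.0419]
orientation: [-3.134, -0.161, -0.001]
force: [0.9, 0.8, -0.4]
opening: 0.0437
t 24.4 tcp [482.1 234.1  41.9] x [0.995 0.103 0.001] y [ 0.103 -0.995 -0.003] z [ 0.     0.003 -1.   ] op 43.7 F [ 0.9  0.8 -0.4] q [0.35 0.12 1.84 0.   1.18 1.82]
shift [-0.3  1.6 -3.1]
jaw yaw -84.1 twist z total -0.002 rad (about tool z, down)
tilt fix [-0.0033 -0.0006  0.    ]
```

```bash
python3 -m pendant '[{"translation":[0,0,-10],"twist":[0,0,0],"grip":-1},{"translation":[0,0,-25],"twist":[0,0,0],"grip":-1},{"translation":[0,0,-30],"twist":[0,0,0],"grip":-1},{"translation":[0,0,-30],"twist":[0,0,0],"grip":-1},{"translation":[0,20,-30],"twist":[0,0,0.02],"grip":-1},{"translation":[0,40,-10],"twist":[0,0,0.02],"grip":-1},{"translation":[5,45,0],"twist":[0,0,0],"grip":-1},{"translation":[8,45,0],"twist":[0,0,0],"grip":-1},{"translation":[8,45,0],"twist":[0,0,0],"grip":-1},{"translation":[8,45,0],"twist":[0,0,0],"grip":-1}]' 30; python3 -c "
from h import *
go(508.7,-98,150,-86.4)
"
```

```text
t: 25.4
tool_pos: [0.5293, -0.0065, 0.191]
orientation: [-3.136, -0.113, -0.014]
force: [0.9, 1.1, -0.0]
opening: 0.0439
t 25.4 tcp [529.3  -6.5 191. ] x [0.997 0.072 0.009] y [ 0.072 -0.997 -0.003] z [ 0.008  0.004 -1.   ] op 43.9 F [ 0.9  1.1 -0. ] q [-0.11 -0.06  1.73  0.    1.46  1.39]
shift [-27.4  90.   40.5]
jaw yaw -85.9 twist z total 0.009 rad (about tool z, down)
tilt fix [-0.0032 -0.0087  0.    ]
```

```bash
python3 -m pendant '[{"translation":[-5,20,0],"twist":[-0.003,-0.008,0.008],"grip":-1},{"translation":[-5,25,0],"twist":[0,0,0],"grip":-1},{"translation":[-5,25,10],"twist":[0,0,0],"grip":-1},{"translation":[-5,10,10],"twist":[0,0,0],"grip":-1},{"translation":[-5,5,10],"twist":[0,0,0],"grip":-1},{"translation":[0,0,10],"twist":[0,0,0],"grip":-1},{"translation":[0,0,0],"twist":[0,0,0],"grip":-1},{"translation":[0,0,0],"twist":[0,0,0],"grip":-1},{"translation":[0,0,0],"twist":[0,0,0],"grip":-1},{"translation":[0,0,0],"twist":[0,0,0],"grip":-1}]' 30; python3 -c "
from h import *
go(508.7,-98,110,-86.4)
"
```

```text
t: 26.4
tool_pos: [0.5105, -0.099, 0.1539]
orientation: [3.139, 0.093, 0.009]
force: [0.3, -1.1, -0.2]
opening: 0.044
t 26.4 tcp [510.5 -99.  153.9] x [0.998 0.059 0.006] y [ 0.059 -0.998  0.001] z [ 0.006 -0.001 -1.   ] op 44.0 F [ 0.3 -1.1 -0.2] q [-0.29 -0.05  1.8   0.    1.39  1.22]
shift [-2.  -1.2 43.9]
jaw yaw -86.6 twist z total -0.004 rad (about tool z, down)
tilt fix [ 0.0012 -0.0059  0.    ]
```

```bash
python3 -m pendant '[{"translation":[-2,-1,0],"twist":[0.001,-0.006,0],"grip":-1},{"translation":[0,0,15],"twist":[0,0,0],"grip":-1},{"translation":[0,0,15],"twist":[0,0,0],"grip":-1},{"translation":[0,0,15],"twist":[0,0,0],"grip":-1},{"translation":[0,0,10],"twist":[0,0,0],"grip":-1},{"translation":[0,0,5],"twist":[0,0,0],"grip":-1},{"translation":[0,0,0],"twist":[0,0,0],"grip":-1},{"translation":[0,0,0],"twist":[0,0,0],"grip":-1},{"translation":[0,0,0],"twist":[0,0,0],"grip":-1},{"translation":[0,0,0],"twist":[0,0,0],"grip":-1}]' 30; python3 -c "
from h import *
go(508.7,-98,77,-86.4)
"
```

```text
t: 27.4
tool_pos: [0.5083, -0.0973, 0.0884]
orientation: [-3.14, -0.095, 0.001]
force: [0.2, -0.2, 0.5]
opening: 0.0436
t 27.4 tcp [508.3 -97.3  88.4] x [ 0.998  0.06  -0.001] y [ 0.06  -0.998 -0.   ] z [-0.001  0.    -1.   ] op 43.6 F [ 0.2 -0.2  0.5] q [-0.29  0.01  1.86 -0.    1.27  1.22]
shift [ 0.4  0.7 11.4]
jaw yaw -86.6 twist z total -0.003 rad (about tool z, down)
tilt fix [-0.0001  0.0008  0.    ]
```

```bash
python3 -m pendant '[{"translation":[0,0.5,5],"twist":[0,0,0],"grip":-1},{"translation":[0,0,5],"twist":[0,0,0],"grip":-1},{"translation":[0,0,2],"twist":[0,0,0],"grip":-1},{"translation":[0,0,0],"twist":[0,0,0],"grip":-1},{"translation":[0,0,0],"twist":[0,0,0],"grip":-1},{"translation":[0,0,0],"twist":[0,0,0],"grip":-1},{"translation":[0,0,0],"twist":[0,0,0],"grip":-1},{"translation":[0,0,0],"twist":[0,0,0],"grip":-1},{"translation":[0,0,0],"twist":[0,0,0],"grip":-1},{"translation":[0,0,0],"twist":[0,0,0],"grip":-1}]' 30; python3 -c "
from h import *
go(508.7,-98,77,-86.4)
"
```

```text
t: 28.4
tool_pos: [0.5096, -0.0982, 0.077]
orientation: [3.139, 0.094, 0.003]
force: [-0.0, 0.3, 0.6]
opening: 0.0436
t 28.4 tcp [509.6 -98.2  77. ] x [0.998 0.06  0.002] y [ 0.06  -0.998  0.001] z [ 0.002 -0.001 -1.   ] op 43.6 F [-0.   0.3  0.6] q [-0.29  0.03  1.86 -0.    1.25  1.22]
shift [-0.9 -0.3  0. ]
jaw yaw -86.6 twist z total -0.003 rad (about tool z, down)
tilt fix [ 0.001 -0.002  0.   ]
```

```bash
python3 -m pendant '[{"translation":[0,0,0],"twist":[0,0,0],"grip":0.3},{"translation":[0,0,0],"twist":[0,0,0],"grip":0.3},{"translation":[0,0,0],"twist":[0,0,0],"grip":0.3},{"translation":[0,0,-15],"twist":[0,0,0],"grip":0.3},{"translation":[0,0,-30],"twist":[0,0,0],"grip":0.3},{"translation":[0,0,-40],"twist":[0,0,0],"grip":0.3},{"translation":[0,0,-40],"twist":[0,0,0],"grip":0.5},{"translation":[0,20,-10],"twist":[0,0,0],"grip":0.5},{"translation":[0,25,0],"twist":[0,0,0],"grip":0.5},{"translation":[0,0,0],"twist":[0,0,0],"grip":0.5}]' 30;  python3 -m pendant '[{"translation":[0,0,0],"twist":[0,0,-0.12],"grip":0.5},{"translation":[0,0,0],"twist":[0,0,-0.12],"grip":0.5},{"translation":[0,0,0],"twist":[0,0,-0.12],"grip":0.5},{"translation":[0,0,0],"twist":[0,0,-0.12],"grip":0.5},{"translation":[0,0,0],"twist":[0,0,-0.12],"grip":0.5},{"translation":[0,0,0],"twist":[0,0,0],"grip":0.5},{"translation":[0,0,0],"twist":[0,0,0],"grip":0.5},{"translation":[0,0,0],"twist":[0,0,0],"grip":0.5},{"translation":[0,0,0],"twist":[0,0,0],"grip":0.5},{"translation":[0,0,0],"twist":[0,0,0],"grip":0.5}]';python3 -c "
from h import *
go(600,-239,150,-51)
snap('wrist','w6',None,1.2)
"
```

```text
t: 29.4
tool_pos: [0.5121, -0.1437, 0.2251]
orientation: [3.137, 0.098, 0.009]
force: [-0.8, 1.3, 0.2]
opening: 0.0699
t: 30.4
tool_pos: [0.5119, -0.1406, 0.2312]
orientation: [2.96, 1.037, 0.013]
force: [-0.2, -0.7, -0.3]
opening: 0.0699
t 30.4 tcp [ 511.9 -140.6  231.2] x [0.781 0.624 0.006] y [ 0.624 -0.781  0.007] z [ 0.009 -0.002 -1.   ] op 69.9 F [-0.2 -0.7 -0.3] q [-0.37 -0.07  1.67  0.    1.53  0.53]
shift [  6.9 131.3  82.2]
jaw yaw -51.4 twist z total -0.006 rad (about tool z, down)
tilt fix [ 0.0073 -0.0061  0.    ]
```

View pics/w6.png

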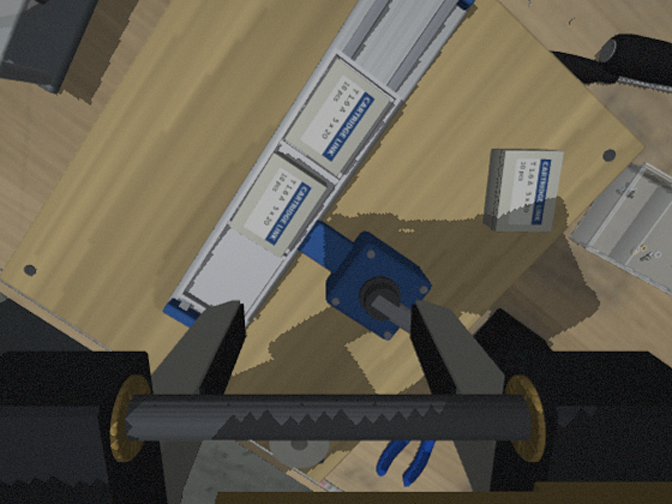

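```bash
python3 -c "
from h import *
P=lambda u,v,z:np.round(pt('w6',u/1.2,v/1.2,z/1000)*1000,1)
p=[P(*c,70) for c in[(506,150),(563,151),(557,228),(499,226)]]
for a in p: print(a)
p=np.array(p)[:,:2]; print(p.mean(0),[np.linalg.norm(p[i]-p[i-1]) for i in range(4)])
for a,b in((3,0),(2,1),): d=p[b]-p[a]; print('long',np.degrees(np.arctan2(d[1],d[0])))
d=p[1]-p[0]; print('short',np.degrees(np.arctan2(d[1],d[0])))
print('depth',np.round(pt('w6',531/1.2,190/1.2)*1000))
c=p.mean(0)
go(c[0],c[1],150,-55)
"
```

```text
[ 645.3 -205.3   70. ]
[ 671.3 -239.    70. ]
[ 628.1 -278.8   70. ]
[ 601.  -242.2   70. ]
[ 636.425 -241.325] [np.float64(57.6550084554672), np.float64(42.5639518841942), np.float64(58.73908409228046), np.float64(45.54086077359543)]
long 39.79284717963558
long 42.65425546753457
short -52.34933414174411
depth [ 636. -241.   71.]
t 30.45 tcp [ 511.9 -140.6  231.2] x [0.781 0.624 0.006] y [ 0.624 -0.781  0.007] z [ 0.009 -0.002 -1.   ] op 69.4 F [0.5 0.8 1.1] q [-0.37 -0.07  1.67  0.    1.53  0.53]
shift [ 33.9 155.8  82.6]
jaw yaw -51.4 twist z total 0.063 rad (about tool z, down)
tilt fix [ 0.0073 -0.0062  0.    ]
```

```bash
python3 -m pendant '[{"translation":[6,30,0],"twist":[0.007,-0.006,-0.02],"grip":0.5},{"translation":[6,30,0],"twist":[0,0,0],"grip":0.5},{"translation":[6,30,0],"twist":[0,0,0],"grip":0.5},{"translation":[6,30,0],"twist":[0,0,0],"grip":0.5},{"translation":[6,20,0],"twist":[0,0,0],"grip":0.5},{"translation":[2,10,0],"twist":[0,0,0],"grip":0.5},{"translation":[0,0,0],"twist":[0,0,0],"grip":0.5},{"translation":[0,0,20],"twist":[0,0,0],"grip":0.5},{"translation":[0,0,20],"twist":[0,0,0],"grip":0.5},{"translation":[0,0,0],"twist":[0,0,0],"grip":0.5}]' 20; python3 -c "
from h import *
go(635,-241,54,-50)
"
```

```text
t: 31.45
tool_pos: [0.6347, -0.2386, 0.188]
orientation: [-2.955, -1.061, 0.003]
force: [-0.4, -0.4, -0.5]
opening: 0.0699
t 31.45 tcp [ 634.7 -238.6  188. ] x [ 0.771  0.636 -0.001] y [ 0.636 -0.771 -0.003] z [-0.003  0.001 -1.   ] op 69.9 F [-0.4 -0.4 -0.5] q [-0.44  0.36  1.28  0.    1.51  0.45]
shift [ -1.2   2.4 134. ]
jaw yaw -50.5 twist z total -0.008 rad (about tool z, down)
tilt fix [-0.0027  0.0011  0.    ]
```

```bash
python3 -m pendant '[{"translation":[-1,2,10],"twist":[0,0,0],"grip":0.5},{"translation":[0,0,20],"twist":[0,0,0],"grip":0.5},{"translation":[0,0,20],"twist":[0,0,0],"grip":0.5},{"translation":[0,0,20],"twist":[0,0,0],"grip":0.5},{"translation":[0,0,15],"twist":[0,0,0],"grip":0.5},{"translation":[0,0,8],"twist":[0,0,0],"grip":0.5},{"translation":[0,0,0],"twist":[0,0,0],"grip":0.5},{"translation":[0,0,0],"twist":[0,0,0],"grip":0.5},{"translation":[0,0,0],"twist":[0,0,0],"grip":0.5},{"translation":[0,0,0],"twist":[0,0,0],"grip":0.5}]' 20; python3 -c "
from h import *
go(635,-241,54,-50)
"
```

```text
t: 32.45
tool_pos: [0.6379, -0.2417, 0.0997]
orientation: [2.952, 1.06, 0.009]
force: [-0.1, 0.4, 0.1]
opening: 0.0697
t 32.45 tcp [ 637.9 -241.7   99.7] x [0.771 0.636 0.003] y [ 0.636 -0.771  0.007] z [ 0.007 -0.003 -1.   ] op 69.7 F [-0.1  0.4  0.1] q [-0.44  0.42  1.37  0.    1.35  0.44]
shift [-2.  -2.7 45.6]
jaw yaw -50.5 twist z total -0.009 rad (about tool z, down)
tilt fix [ 0.0069 -0.0034  0.    ]
```

```bash
python3 -m pendant '[{"translation":[-2,-2,0],"twist":[0.006,-0.003,-0.008],"grip":0.5},{"translation":[0,0,14],"twist":[0,0,0],"grip":0.5},{"translation":[0,0,14],"twist":[0,0,0],"grip":0.5},{"translation":[0,0,12],"twist":[0,0,0],"grip":0.5},{"translation":[0,0,4],"twist":[0,0,0],"grip":0.5},{"translation":[0,0,0],"twist":[0,0,0],"grip":-1},{"translation":[0,0,0],"twist":[0,0,0],"grip":-1},{"translation":[0,0,0],"twist":[0,0,0],"grip":-1},{"translation":[0,0,0],"twist":[0,0,0],"grip":-1},{"translation":[0,0,0],"twist":[0,0,0],"grip":-1}]' 30; python3 -c "
from h import *
go(635,-241,54,-50)
"
```

```text
t: 33.45
tool_pos: [0.6352, -0.2415, 0.0524]
orientation: [2.951, 1.075, 0.001]
force: [-0.3, 0.4, -1.8]
opening: 0.044
t 33.45 tcp [ 635.2 -241.5   52.4] x [0.766 0.643 0.001] y [ 0.643 -0.766  0.001] z [ 0.001 -0.    -1.   ] op 44.0 F [-0.3  0.4 -1.8] q [-0.44  0.46  1.4   0.    1.28  0.43]
shift [ 0.2 -0.5 -1.6]
jaw yaw -50.0 twist z total 0.0 rad (about tool z, down)
tilt fix [ 0.0011 -0.0005  0.    ]
```

```bash
python3 -m pendant '[{"translation":[0,0,-10],"twist":[0,0,0],"grip":-1},{"translation":[0,0,-25],"twist":[0,0,0],"grip":-1},{"translation":[0,0,-35],"twist":[0,0,0],"grip":-1},{"translation":[0,0,-35],"twist":[0,0,0],"grip":-1},{"translation":[0,0,-35],"twist":[0,0,0.12],"grip":-1},{"translation":[0,0,-20],"twist":[0,0,0.12],"grip":-1},{"translation":[0,0,0],"twist":[0,0,0.12],"grip":-1},{"translation":[0,0,0],"twist":[0,0,0.12],"grip":-1},{"translation":[0,0,0],"twist":[0,0,0.12],"grip":-1},{"translation":[0,0,0],"twist":[0,0,0],"grip":-1}]' 30; python3 -c "
from h import *
go(436,-102.6,190,-86.4)
"
```

```text
t: 34.45
tool_pos: [0.6365, -0.2421, 0.2314]
orientation: [3.134, 0.119, 0.017]
force: [-0.2, -0.8, -1.2]
opening: 0.0436
t 34.45 tcp [ 636.5 -242.1  231.4] x [0.997 0.076 0.011] y [ 0.076 -0.997  0.006] z [ 0.011 -0.005 -1.   ] op 43.6 F [-0.2 -0.8 -1.2] q [-0.44  0.33  1.23  0.    1.56  1.06]
shift [-189.8 -154.5   38.4]
jaw yaw -85.7 twist z total 0.013 rad (about tool z, down)
tilt fix [ 0.0061 -0.0109  0.    ]
```

```bash
python3 -m pendant '[{"translation":[-20,-30,0],"twist":[0.006,-0.01,0.012],"grip":-1},{"translation":[-28,-30,0],"twist":[0,0,0],"grip":-1},{"translation":[-30,-30,0],"twist":[0,0,0],"grip":-1},{"translation":[-30,-25,0],"twist":[0,0,0],"grip":-1},{"translation":[-30,-20,5],"twist":[0,0,0],"grip":-1},{"translation":[-25,-15,5],"twist":[0,0,0],"grip":-1},{"translation":[-15,-2,10],"twist":[0,0,0],"grip":-1},{"translation":[-8,0,10],"twist":[0,0,0],"grip":-1},{"translation":[0,0,0],"twist":[0,0,0],"grip":-1},{"translation":[0,0,0],"twist":[0,0,0],"grip":-1}]' 30; python3 -c "
from h import *
go(436,-102.6,150,-86.4)
"
```

```text
t: 35.45
tool_pos: [0.4336, -0.0998, 0.2044]
orientation: [3.135, 0.159, 0.014]
force: [-0.7, 0.0, -0.1]
opening: 0.0434
t 35.45 tcp [433.6 -99.8 204.4] x [0.995 0.101 0.009] y [ 0.101 -0.995  0.003] z [ 0.009 -0.002 -1.   ] op 43.4 F [-0.7  0.  -0.1] q [-0.34 -0.31  1.93  0.    1.51  1.13]
shift [ 1.6  2.8 54.4]
jaw yaw -84.2 twist z total 0.039 rad (about tool z, down)
tilt fix [ 0.0033 -0.0089  0.    ]
```

```bash
python3 -m pendant '[{"translation":[1,2.5,0],"twist":[0.003,-0.009,0.035],"grip":-1},{"translation":[0,0,20],"twist":[0,0,0],"grip":-1},{"translation":[0,0,20],"twist":[0,0,0],"grip":-1},{"translation":[0,0,20],"twist":[0,0,0],"grip":-1},{"translation":[0,0,20],"twist":[0,0,0],"grip":-1},{"translation":[0,0,10],"twist":[0,0,0],"grip":-1},{"translation":[0,0,5],"twist":[0,0,0],"grip":-1},{"translation":[0,0,0],"twist":[0,0,0],"grip":-1},{"translation":[0,0,0],"twist":[0,0,0],"grip":-1},{"translation":[0,0,0],"twist":[0,0,0],"grip":-1}]' 30; python3 -c "
from h import *
go(436,-102.6,78,-86.4)
snap('wrist','w7',None,1.2)
"
```

```text
t: 36.45
tool_pos: [0.4437, -0.1061, 0.1139]
orientation: [3.137, 0.093, 0.011]
force: [0.4, 0.9, -0.0]
opening: 0.0438
t 36.45 tcp [ 443.7 -106.1  113.9] x [0.998 0.059 0.007] y [ 0.059 -0.998  0.004] z [ 0.007 -0.003 -1.   ] op 43.8 F [ 0.4  0.9 -0. ] q [-0.35 -0.2   2.01 -0.    1.33  1.16]
shift [-7.7 -4.1 35.8]
jaw yaw -86.6 twist z total -0.003 rad (about tool z, down)
tilt fix [ 0.0035 -0.007   0.    ]
```

View pics/w7.png

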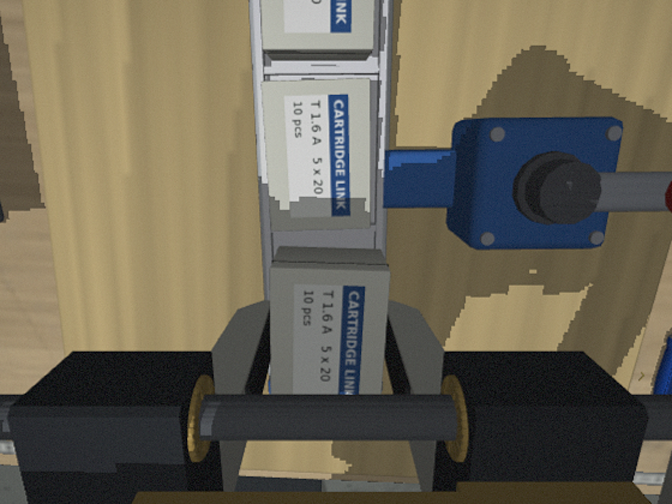

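```bash
python3 -c "
from h import *
P=lambda u,v,z:np.round(pt('w7',u/1.2,v/1.2,z/1000)*1000,1)
print('b2',P(264,82,95),P(372,80,95),P(268,230,95),P(377,229,95)); print('held far top edge',P(271,265,131.5),P(389,265,131.5)); print('bay2/3 lip',P(320,68,73),'sled edges at 245',P(267,245,73),P(384,245,73))
print('bay3 near edge',P(320,50,95))
print('depths',np.round(pt('w7',320/1.2,100/1.2)*1000),np.round(pt('w7',310/1.2,300/1.2)*1000))
print('gb',P(497,133,88),P(615,133,88),P(597,238,88),P(487,238,88),'hub',P(570,187,116))
"
```

```text
b2 [538.6 -74.4  95. ] [ 542.  -117.5   95. ] [477.9 -77.4  95. ] [ 481.2 -125.1   95. ]
held far top edge [473.7 -83.2 131.5] [ 476.2 -125.8  131.5]
bay2/3 lip [547.9 -96.1  73. ] sled edges at 245 [465.  -74.3  73. ] [ 468.4 -132.3   73. ]
bay3 near edge [551.7 -96.1  95. ]
depths [533. -97.  95.] [461. -98. 132.]
gb [ 524.8 -173.7   88. ] [ 527.8 -224.4   88. ] [ 481.4 -227.4   88. ] [ 478.4 -176.9   88. ] hub [ 506.5 -194.   116. ]
```

```bash
python3 -m pendant '[{"translation":[-6,-2.5,0],"twist":[0.003,-0.007,0],"grip":-1},{"translation":[0,0,0],"twist":[0,0,0],"grip":-1},{"translation":[0,0,10],"twist":[0,0,0],"grip":-1},{"translation":[0,0,10],"twist":[0,0,0],"grip":-1},{"translation":[0,0,5],"twist":[0,0,0],"grip":-1},{"translation":[0,0,0],"twist":[0,0,0],"grip":-1},{"translation":[0,0,0],"twist":[0,0,0],"grip":-1},{"translation":[0,0,0],"twist":[0,0,0],"grip":-1},{"translation":[0,0,0],"twist":[0,0,0],"grip":-1},{"translation":[0,0,0],"twist":[0,0,0],"grip":-1}]' 30; python3 -c "
from h import *
go(437.5,-103.3,77.5,-86.4)
"
```

```text
t: 37.5
tool_pos: [0.4376, -0.104, 0.0877]
orientation: [3.139, 0.093, 0.002]
force: [0.5, 0.8, -0.3]
opening: 0.0437
t 37.5 tcp [ 437.6 -104.    87.7] x [0.998 0.059 0.001] y [ 0.059 -0.998  0.001] z [ 0.001 -0.001 -1.   ] op 43.7 F [ 0.5  0.8 -0.3] q [-0.35 -0.18  2.04 -0.    1.28  1.16]
shift [-0.  -0.7 10.2]
jaw yaw -86.6 twist z total -0.003 rad (about tool z, down)
tilt fix [ 0.0011 -0.0012  0.    ]
```

```bash
python3 -m pendant '[{"translation":[0,-0.5,5],"twist":[0,0,0],"grip":-1},{"translation":[0,0,5],"twist":[0,0,0],"grip":-1},{"translation":[0,0,1],"twist":[0,0,0],"grip":-1},{"translation":[0,0,0],"twist":[0,0,0],"grip":-1},{"translation":[0,0,0],"twist":[0,0,0],"grip":-1},{"translation":[0,0,0],"twist":[0,0,0],"grip":-1},{"translation":[0,0,0],"twist":[0,0,0],"grip":-1},{"translation":[0,0,0],"twist":[0,0,0],"grip":-1},{"translation":[0,0,0],"twist":[0,0,0],"grip":-1},{"translation":[0,0,0],"twist":[0,0,0],"grip":-1}]' 30; python3 -c "
from h import *
go(437.5,-103.3,77.5,-86.4)
"
```

```text
t: 38.5
tool_pos: [0.4382, -0.1036, 0.0767]
orientation: [3.139, 0.093, 0.004]
force: [-0.0, -0.3, 1.0]
opening: 0.0437
t 38.5 tcp [ 438.2 -103.6   76.7] x [0.998 0.059 0.003] y [ 0.059 -0.998  0.002] z [ 0.003 -0.001 -1.   ] op 43.7 F [-0.  -0.3  1. ] q [-0.35 -0.17  2.05 -0.    1.26  1.17]
shift [-0.7 -0.4 -0.8]
jaw yaw -86.6 twist z total -0.003 rad (about tool z, down)
tilt fix [ 0.0016 -0.0026  0.    ]
```

```bash
python3 -m pendant '[{"translation":[0,0,0],"twist":[0,0,0],"grip":0.3},{"translation":[0,0,0],"twist":[0,0,0],"grip":0.3},{"translation":[0,0,0],"twist":[0,0,0],"grip":0.3},{"translation":[0,0,-15],"twist":[0,0,0],"grip":0.3},{"translation":[0,0,-30],"twist":[0,0,0],"grip":0.3},{"translation":[0,0,-40],"twist":[0,0,0],"grip":0.3},{"translation":[0,0,-40],"twist":[0,0,0],"grip":0.3},{"translation":[0,25,-15],"twist":[0,0,0],"grip":0.3},{"translation":[0,40,0],"twist":[0,0,0],"grip":0.3},{"translation":[0,30,0],"twist":[0,0,0],"grip":0.3}]' 30; python3 -m pendant '[{"translation":[0,10,0],"twist":[0,0,0],"grip":0.3},{"translation":[0,0,0],"twist":[0,0,0],"grip":0.3},{"translation":[0,0,0],"twist":[0,0,0],"grip":0.3},{"translation":[0,0,0],"twist":[0,0,0],"grip":0.3},{"translation":[0,0,0],"twist":[0,0,0],"grip":0.3},{"translation":[0,0,0],"twist":[0,0,0],"grip":0.3},{"translation":[0,0,0],"twist":[0,0,0],"grip":0.3},{"translation":[0,0,0],"twist":[0,0,0],"grip":0.3},{"translation":[0,0,0],"twist":[0,0,0],"grip":0.3},{"translation":[0,0,0],"twist":[0,0,0],"grip":0.3}]'; python3 -c "
from h import *
go(504,-243,122,-86.4)
snap('wrist','w8',None,1.2)
"
```

```text
t: 39.5
tool_pos: [0.4431, -0.1976, 0.2219]
orientation: [3.139, 0.103, 0.003]
force: [0.1, -0.7, 0.4]
opening: 0.0603
t: 40.5
tool_pos: [0.4435, -0.2059, 0.2211]
orientation: [-3.14, -0.104, -0.001]
force: [1.4, 0.9, -0.4]
opening: 0.0603
t 40.5 tcp [ 443.5 -205.9  221.1] x [0.998 0.066 0.001] y [ 0.066 -0.998 -0.   ] z [ 0.001  0.    -1.   ] op 60.3 F [ 1.4  0.9 -0.4] q [-0.54 -0.18  1.79  0.    1.53  0.96]
shift [57.8 41.1 99.1]
jaw yaw -86.2 twist z total 0.003 rad (about tool z, down)
tilt fix [-0.0003 -0.0008  0.    ]
```

View pics/w8.png

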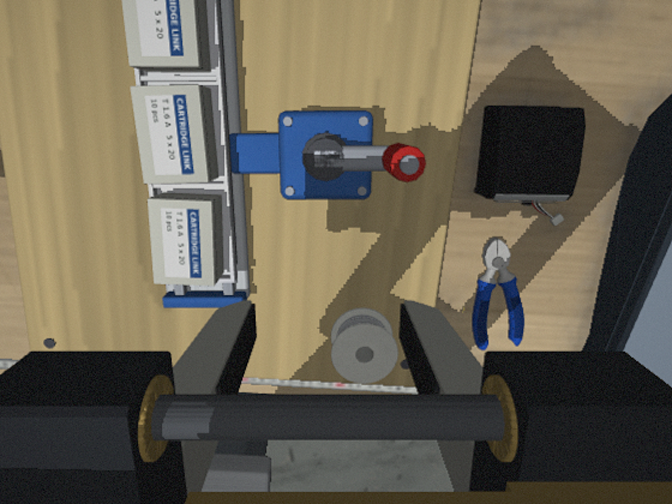

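```bash
python3 -c "
from h import *
P=lambda u,v,z:np.round(pt('w8',u/1.2,v/1.2,z/1000)*1000,1)
print('red top',P(407,163,150),P(405,162,150),np.round(pt('w8',406/1.2,163/1.2)*1000,1)); print('hub',P(323,156,112),'gb',P(279,113,88),P(372,114,88),P(374,197,88),P(279,198,88))
for c in [(149,285),(216,283),(151,199),(214,199)]: print('b1',P(*c,95))
print(np.round(pt('w8',170/1.2,240/1.2)*1000,1))
"
```

```text
red top [ 506.7 -244.1  150. ] [ 507.2 -242.9  150. ] [ 507.  -242.8  154.1]
hub [ 504.9 -198.4  112. ] gb [ 529.  -167.6   88. ] [ 532.5 -228.8   88. ] [ 477.8 -235.4   88. ] [ 472.7 -169.6   88. ]
b1 [404.7 -79.   95. ]
b1 [ 409.5 -127.2   95. ]
b1 [467.4 -83.5  95. ]
b1 [ 470.3 -126.2   95. ]
[439.1 -95.   94.2]
```

```bash
python3 -m pendant '[{"translation":[20,14,0],"twist":[0,0,0],"grip":-0.15},{"translation":[20,14,0],"twist":[0,0,0],"grip":-0.15},{"translation":[18,12,0],"twist":[0,0,0],"grip":-0.15},{"translation":[0,0,0],"twist":[0,0,0],"grip":-0.15},{"translation":[0,0,15],"twist":[0,0,0],"grip":-0.15},{"translation":[0,0,15],"twist":[0,0,0],"grip":-0.15},{"translation":[0,0,12],"twist":[0,0,0],"grip":-0.15},{"translation":[0,0,0],"twist":[0,0,0],"grip":-0.15},{"translation":[0,0,0],"twist":[0,0,0],"grip":-0.15},{"translation":[0,0,0],"twist":[0,0,0],"grip":-0.15}]' 30; python3 -c "
from h import *
go(505.5,-243.5,122,-86.4)
"
```

```text
t: 41.55
tool_pos: [0.5025, -0.2413, 0.1732]
orientation: [-3.137, -0.103, 0.004]
force: [-0.1, 0.0, 0.1]
opening: 0.04
t 41.55 tcp [ 502.5 -241.3  173.2] x [ 0.998  0.066 -0.003] y [ 0.065 -0.998 -0.003] z [-0.003  0.003 -1.   ] op 40.0 F [-0.1  0.   0.1] q [-0.54  0.05  1.66  0.    1.44  0.96]
shift [ 3.   2.5 51.2]
jaw yaw -86.2 twist z total 0.003 rad (about tool z, down)
tilt fix [-0.0027  0.0028  0.    ]
```

```bash
python3 -m pendant '[{"translation":[3,2.5,0],"twist":[-0.002,0.003,0],"grip":-0.15},{"translation":[0,0,14],"twist":[0,0,0],"grip":-0.15},{"translation":[0,0,14],"twist":[0,0,0],"grip":-0.15},{"translation":[0,0,14],"twist":[0,0,0],"grip":-0.15},{"translation":[0,0,8],"twist":[0,0,0],"grip":-0.15},{"translation":[0,0,0],"twist":[0,0,0],"grip":-0.15},{"translation":[0,0,0],"twist":[0,0,0],"grip":-0.15},{"translation":[0,0,0],"twist":[0,0,0],"grip":-1},{"translation":[0,0,0],"twist":[0,0,0],"grip":-1},{"translation":[0,0,0],"twist":[0,0,0],"grip":-1}]' 20; python3 -c "
from h import *
go(505.5,-243.5,122,-86.4)
"
```

```text
t: 42.55
tool_pos: [0.5066, -0.2447, 0.12]
orientation: [3.138, 0.103, 0.004]
force: [-0.2, -13.8, -2.6]
opening: 0.0202
t 42.55 tcp [ 506.6 -244.7  120. ] x [0.998 0.065 0.002] y [ 0.065 -0.998  0.002] z [ 0.002 -0.001 -1.   ] op 20.2 F [ -0.2 -13.8  -2.6] q [-0.54  0.1   1.71 -0.    1.33  0.96]
shift [-1.1 -1.3 -2. ]
jaw yaw -86.2 twist z total 0.003 rad (about tool z, down)
tilt fix [ 0.0016 -0.0023  0.    ]
```

```bash
python3 -m pendant '[{"translation":[0,0,0],"twist":[0,0,0],"grip":-1},{"translation":[-13.9,-2.2,0],"twist":[0,0,0],"grip":-1},{"translation":[-12.6,-6.4,0],"twist":[0,0,0],"grip":-1},{"translation":[-9.9,-9.9,0],"twist":[0,0,0],"grip":-1},{"translation":[-6.4,-12.6,0],"twist":[0,0,0],"grip":-1},{"translation":[-2.2,-13.9,0],"twist":[0,0,0],"grip":-1},{"translation":[0,0,0],"twist":[0,0,0],"grip":-1},{"translation":[0,0,0],"twist":[0,0,0],"grip":-1},{"translation":[0,0,0],"twist":[0,0,0],"grip":-1},{"translation":[0,0,0],"twist":[0,0,0],"grip":-1}]' 20; cat >> h.py <<'E'
def ck(ax=(503.3,-199.3)):
    "crank angle in tool frame (deg, grows clockwise from above; 90 at start) from TCP"
    s,Rm=st(); d=Rm.T@(np.array(s['tool_pos'])*1000-[*ax,s['tool_pos'][2]*1000]); print('tool rel',np.round(d[:2],1),'r',round(np.hypot(*d[:2]),1),'ang',round(np.degrees(np.arctan2(d[1],d[0]))%360,1)); return np.degrees(np.arctan2(d[1],d[0]))
def plan(n=10,step=18,ax=(503.3,-199.3)):
    a=np.radians(ck(ax)); s,Rm=st(); d=Rm.T@(np.array(s['tool_pos'])*1000-[*ax,s['tool_pos'][2]*1000]); r=45; p=d[:2]
    for k in range(1,n+1):
        q=r*np.array([np.cos(a+k*np.radians(step)),np.sin(a+k*np.radians(step))]); print(np.round(q-p,1).tolist(),end=' '); p=q
E
python3 -c "
from h import *
ck()"
```

```text
t: 43.55
tool_pos: [0.4587, -0.2022, 0.1198]
orientation: [3.137, 0.102, 0.008]
force: [-0.3, 1.5, -1.2]
opening: 0.0198
t 43.55 tcp [ 458.7 -202.2  119.8] x [0.998 0.065 0.005] y [ 0.065 -0.998  0.003] z [ 0.005 -0.003 -1.   ] op 19.8 F [-0.3  1.5 -1.2] q [-0.52 -0.07  1.88  0.    1.33  0.99]
tool rel [-44.7  -0.1] r 44.7 ang 180.1
```

```bash
python3 -m pendant '[{"translation":[2.2,-13.9,0],"twist":[0,0,0],"grip":-1},{"translation":[6.4,-12.6,0],"twist":[0,0,0],"grip":-1},{"translation":[9.9,-9.9,0],"twist":[0,0,0],"grip":-1},{"translation":[12.6,-6.4,0],"twist":[0,0,0],"grip":-1},{"translation":[13.9,-2.2,0],"twist":[0,0,0],"grip":-1},{"translation":[13.9,2.2,0],"twist":[0,0,0],"grip":-1},{"translation":[12.6,6.4,0],"twist":[0,0,0],"grip":-1},{"translation":[9.9,9.9,0],"twist":[0,0,0],"grip":-1},{"translation":[6.4,12.6,0],"twist":[0,0,0],"grip":-1},{"translation":[0,0,0],"twist":[0,0,0],"grip":-1}]' 20; python3 -c "
from h import *
plan(9)"
```

```text
t: 44.55
tool_pos: [0.5468, -0.1861, 0.1194]
orientation: [3.121, 0.101, -0.018]
force: [-5.7, -2.9, 3.7]
opening: 0.0195
t 44.55 tcp [ 546.8 -186.1  119.4] x [ 0.998  0.064 -0.012] y [ 0.065 -0.998  0.019] z [-0.011 -0.02  -1.   ] op 19.5 F [-5.7 -2.9  3.7] q [-0.4   0.14  1.66 -0.02  1.34  1.11]
tool rel [ 44.2 -10.3] r 45.4 ang 346.9
t 44.55 tcp [ 546.8 -186.1  119.4] x [ 0.998  0.064 -0.012] y [ 0.065 -0.998  0.019] z [-0.011 -0.02  -1.   ] op 19.5 F [-5.7 -2.9  3.7] q [-0.4   0.14  1.66 -0.02  1.34  1.11]
[0.6, 14.1] [-3.4, 13.7] [-7.4, 12.0] [-10.8, 9.1] [-13.0, 5.3] [-14.0, 1.0] [-13.7, -3.4] [-12.0, -7.4] [-9.1, -10.8]
```

```bash
python3 -m pendant '[{"translation":[0.6,14.1,0],"twist":[0.01,0.006,0],"grip":-1},{"translation":[-3.4,13.7,0],"twist":[0.01,0.006,0],"grip":-1},{"translation":[-7.4,12,0],"twist":[0,0,0],"grip":-1},{"translation":[-10.8,9.1,0],"twist":[0,0,0],"grip":-1},{"translation":[-13,5.3,0],"twist":[0,0,0],"grip":-1},{"translation":[-14,1,0],"twist":[0,0,0],"grip":-1},{"translation":[-13.7,-3.4,0],"twist":[0,0,0],"grip":-1},{"translation":[-12,-7.4,0],"twist":[0,0,0],"grip":-1},{"translation":[-9.1,-10.8,0],"twist":[0,0,0],"grip":-1},{"translation":[0,0,0],"twist":[0,0,0],"grip":-1}]' 20; python3 -c "
from h import *
plan(9)"
```

```text
t: 45.55
tool_pos: [0.4705, -0.2308, 0.1198]
orientation: [3.127, 0.104, 0.009]
force: [2.0, 3.7, -5.3]
opening: 0.0197
t 45.55 tcp [ 470.5 -230.8  119.8] x [0.998 0.067 0.005] y [ 0.067 -0.998  0.013] z [ 0.006 -0.013 -1.   ] op 19.7 F [ 2.   3.7 -5.3] q [-0.55 -0.02  1.82 -0.01  1.32  0.96]
tool rel [-34.8  29.2] r 45.4 ang 140.0
t 45.55 tcp [ 470.5 -230.8  119.8] x [0.998 0.067 0.005] y [ 0.067 -0.998  0.013] z [ 0.006 -0.013 -1.   ] op 19.7 F [ 2.   3.7 -5.3] q [-0.55 -0.02  1.82 -0.01  1.32  0.96]
[-6.9, -12.4] [-3.2, -13.7] [1.2, -14.0] [5.5, -13.0] [9.2, -10.6] [12.1, -7.2] [13.7, -3.2] [14.0, 1.2] [13.0, 5.5]
```

```bash
python3 -m pendant '[{"translation":[-6.9,-12.4,0],"twist":[0.012,-0.005,0],"grip":-1},{"translation":[-3.2,-13.7,0],"twist":[0,0,0],"grip":-1},{"translation":[1.2,-14,0],"twist":[0,0,0],"grip":-1},{"translation":[5.5,-13,0],"twist":[0,0,0],"grip":-1},{"translation":[9.2,-10.6,0],"twist":[0,0,0],"grip":-1},{"translation":[12.1,-7.2,0],"twist":[0,0,0],"grip":-1},{"translation":[13.7,-3.2,0],"twist":[0,0,0],"grip":-1},{"translation":[14,1.2,0],"twist":[0,0,0],"grip":-1},{"translation":[13,5.5,0],"twist":[0,0,0],"grip":-1},{"translation":[0,0,0],"twist":[0,0,0],"grip":-1}]' 20; python3 -c "
from h import *
plan(10)"
```

```text
t: 46.55
tool_pos: [0.5275, -0.162, 0.1195]
orientation: [3.113, 0.104, 0.003]
force: [-0.8, -5.0, 1.5]
opening: 0.0192
t 46.55 tcp [ 527.5 -162.   119.5] x [0.998 0.067 0.001] y [ 0.067 -0.997  0.026] z [ 0.003 -0.026 -1.   ] op 19.2 F [-0.8 -5.   1.5] q [-0.37  0.06  1.75 -0.02  1.32  1.13]
tool rel [ 26.7 -35.6] r 44.5 ang 306.8
t 46.55 tcp [ 527.5 -162.   119.5] x [0.998 0.067 0.001] y [ 0.067 -0.997  0.026] z [ 0.003 -0.026 -1.   ] op 19.2 F [-0.8 -5.   1.5] q [-0.37  0.06  1.75 -0.02  1.32  1.13]
[10.1, 9.7] [6.2, 12.6] [2.0, 13.9] [-2.4, 13.9] [-6.6, 12.5] [-10.1, 9.8] [-12.6, 6.2] [-13.9, 2.0] [-13.9, -2.4] [-12.5, -6.6]
```

```bash
python3 -m pendant '[{"translation":[10.1,9.7,0],"twist":[0.013,0,0],"grip":-1},{"translation":[6.2,12.6,0],"twist":[0.013,0,0],"grip":-1},{"translation":[2,13.9,0],"twist":[0,0,0],"grip":-1},{"translation":[-2.4,13.9,0],"twist":[0,0,0],"grip":-1},{"translation":[-6.6,12.5,0],"twist":[0,0,0],"grip":-1},{"translation":[-10.1,9.8,0],"twist":[0,0,0],"grip":-1},{"translation":[-12.6,6.2,0],"twist":[0,0,0],"grip":-1},{"translation":[-13.9,2,0],"twist":[0,0,0],"grip":-1},{"translation":[-13.9,-2.4,0],"twist":[0,0,0],"grip":-1},{"translation":[0,0,0],"twist":[0,0,0],"grip":-1}]' 20; python3 -c "
from h import *
plan(10)"
```

```text
t: 47.55
tool_pos: [0.4972, -0.245, 0.1198]
orientation: [3.129, 0.113, 0.017]
force: [-0.7, 3.2, -2.3]
opening: 0.0197
t 47.55 tcp [ 497.2 -245.   119.8] x [0.997 0.072 0.011] y [ 0.072 -0.997  0.011] z [ 0.011 -0.01  -1.   ] op 19.7 F [-0.7  3.2 -2.3] q [-0.55  0.06  1.75 -0.    1.32  0.95]
tool rel [-9.4 45.1] r 46.1 ang 101.7
t 47.55 tcp [ 497.2 -245.   119.8] x [0.997 0.072 0.011] y [ 0.072 -0.997  0.011] z [ 0.011 -0.01  -1.   ] op 19.7 F [-0.7  3.2 -2.3] q [-0.55  0.06  1.75 -0.    1.32  0.95]
[-12.9, -6.1] [-11.0, -8.8] [-7.7, -11.8] [-3.7, -13.6] [0.7, -14.1] [5.0, -13.2] [8.8, -11.0] [11.8, -7.7] [13.6, -3.7] [14.1, 0.7]
```

```bash
python3 -m pendant '[{"translation":[-12.9,-6.1,0],"twist":[0.01,-0.01,0],"grip":-1},{"translation":[-11,-8.8,0],"twist":[0,0,0],"grip":-1},{"translation":[-7.7,-11.8,0],"twist":[0,0,0],"grip":-1},{"translation":[-3.7,-13.6,0],"twist":[0,0,0],"grip":-1},{"translation":[0.7,-14.1,0],"twist":[0,0,0],"grip":-1},{"translation":[5,-13.2,0],"twist":[0,0,0],"grip":-1},{"translation":[8.8,-11,0],"twist":[0,0,0],"grip":-1},{"translation":[11.8,-7.7,0],"twist":[0,0,0],"grip":-1},{"translation":[13.6,-3.7,0],"twist":[0,0,0],"grip":-1},{"translation":[0,0,0],"twist":[0,0,0],"grip":-1}]' 20; python3 -c "
from h import *
plan(10)"
```

```text
t: 48.55
tool_pos: [0.5001, -0.1554, 0.1197]
orientation: [3.119, 0.114, 0.013]
force: [1.9, -6.4, -1.8]
opening: 0.0198
t 48.55 tcp [ 500.1 -155.4  119.7] x [0.997 0.073 0.007] y [ 0.073 -0.997  0.021] z [ 0.009 -0.02  -1.   ] op 19.8 F [ 1.9 -6.4 -1.8] q [-0.39 -0.02  1.83 -0.02  1.32  1.11]
tool rel [  0. -44.] r 44.0 ang 270.0
t 48.55 tcp [ 500.1 -155.4  119.7] x [0.997 0.073 0.007] y [ 0.073 -0.997  0.021] z [ 0.009 -0.02  -1.   ] op 19.8 F [ 1.9 -6.4 -1.8] q [-0.39 -0.02  1.83 -0.02  1.32  1.11]
[13.9, 1.2] [12.5, 6.4] [10.0, 10.0] [6.4, 12.5] [2.2, 13.9] [-2.2, 13.9] [-6.4, 12.5] [-10.0, 10.0] [-12.5, 6.4] [-13.9, 2.2]
```

```bash
python3 -m pendant '[{"translation":[13.9,2,0],"twist":[0.01,-0.008,0.006],"grip":-1},{"translation":[12.5,6.4,0],"twist":[0.01,0,0],"grip":-1},{"translation":[10,10,0],"twist":[0,0,0],"grip":-1},{"translation":[6.4,12.5,0],"twist":[0,0,0],"grip":-1},{"translation":[2.2,13.9,0],"twist":[0,0,0],"grip":-1},{"translation":[-2.2,13.9,0],"twist":[0,0,0],"grip":-1},{"translation":[-6.4,12.5,0],"twist":[0,0,0],"grip":-1},{"translation":[-10,10,0],"twist":[0,0,0],"grip":-1},{"translation":[-12.5,6.4,0],"twist":[0,0,0],"grip":-1},{"translation":[0,0,0],"twist":[0,0,0],"grip":-1}]' 20; python3 -c "
from h import *
plan(10,ax=(503.3,-200))"
```

```text
t: 49.55
tool_pos: [0.5222, -0.2416, 0.1198]
orientation: [3.137, 0.114, -0.004]
force: [-2.7, 3.0, 0.2]
opening: 0.0195
t 49.55 tcp [ 522.2 -241.6  119.8] x [ 0.997  0.073 -0.003] y [ 0.073 -0.997  0.003] z [-0.003 -0.003 -1.   ] op 19.5 F [-2.7  3.   0.2] q [-0.52  0.13  1.67 -0.    1.34  0.98]
tool rel [15.8 42.8] r 45.6 ang 69.8
t 49.55 tcp [ 522.2 -241.6  119.8] x [ 0.997  0.073 -0.003] y [ 0.073 -0.997  0.003] z [-0.003 -0.003 -1.   ] op 19.5 F [-2.7  3.   0.2] q [-0.52  0.13  1.67 -0.    1.34  0.98]
[-14.0, 2.1] [-14.0, -1.7] [-12.8, -5.9] [-10.3, -9.6] [-6.9, -12.3] [-2.7, -13.8] [1.7, -14.0] [5.9, -12.8] [9.6, -10.3] [12.3, -6.9]
```

```bash
python3 -m pendant '[{"translation":[-14,2.1,0],"twist":[0,0,0.006],"grip":-1},{"translation":[-14,-1.7,0],"twist":[0,0,0],"grip":-1},{"translation":[-12.8,-5.9,0],"twist":[0,0,0],"grip":-1},{"translation":[-10.3,-9.6,0],"twist":[0,0,0],"grip":-1},{"translation":[-6.9,-12.3,0],"twist":[0,0,0],"grip":-1},{"translation":[-2.7,-13.8,0],"twist":[0,0,0],"grip":-1},{"translation":[1.7,-14,0],"twist":[0,0,0],"grip":-1},{"translation":[5.9,-12.8,0],"twist":[0,0,0],"grip":-1},{"translation":[9.6,-10.3,0],"twist":[0,0,0],"grip":-1},{"translation":[0,0,0],"twist":[0,0,0],"grip":-1}]' 20; python3 -c "
from h import *
plan(10,ax=(503.3,-200))"
```

```text
t: 50.55
tool_pos: [0.4758, -0.1649, 0.1199]
orientation: [3.129, 0.099, 0.009]
force: [5.4, -4.6, -6.5]
opening: 0.0197
t 50.55 tcp [ 475.8 -164.9  119.9] x [0.998 0.063 0.006] y [ 0.063 -0.998  0.011] z [ 0.006 -0.011 -1.   ] op 19.7 F [ 5.4 -4.6 -6.5] q [-0.43 -0.07  1.88 -0.01  1.33  1.08]
tool rel [-25.3 -36.7] r 44.6 ang 235.5
t 50.55 tcp [ 475.8 -164.9  119.9] x [0.998 0.063 0.006] y [ 0.063 -0.998  0.011] z [ 0.006 -0.011 -1.   ] op 19.7 F [ 5.4 -4.6 -6.5] q [-0.43 -0.07  1.88 -0.01  1.33  1.08]
[12.5, -6.4] [14.0, -1.8] [13.8, 2.6] [12.4, 6.7] [9.7, 10.2] [6.1, 12.7] [1.8, 14.0] [-2.6, 13.8] [-6.7, 12.4] [-10.2, 9.7]
```

```bash
python3 -m pendant '[{"translation":[12.5,-6.4,0],"twist":[0.01,-0.005,0],"grip":-1},{"translation":[14,-1.8,0],"twist":[0,0,0],"grip":-1},{"translation":[13.8,2.6,0],"twist":[0,0,0],"grip":-1},{"translation":[12.4,6.7,0],"twist":[0,0,0],"grip":-1},{"translation":[9.7,10.2,0],"twist":[0,0,0],"grip":-1},{"translation":[6.1,12.7,0],"twist":[0,0,0],"grip":-1},{"translation":[1.8,14,0],"twist":[0,0,0],"grip":-1},{"translation":[-2.6,13.8,0],"twist":[0,0,0],"grip":-1},{"translation":[-6.7,12.4,0],"twist":[0,0,0],"grip":-1},{"translation":[0,0,0],"twist":[0,0,0],"grip":-1}]' 20; python3 -c "
from h import *
plan(4,14,ax=(503.3,-200))"
```

```text
t: 51.55
tool_pos: [0.5417, -0.2244, 0.1198]
orientation: [3.132, 0.107, -0.015]
force: [-2.0, -0.6, -1.0]
opening: 0.0199
t 51.55 tcp [ 541.7 -224.4  119.8] x [ 0.998  0.068 -0.01 ] y [ 0.068 -0.998  0.007] z [-0.01  -0.008 -1.   ] op 19.9 F [-2.  -0.6 -1. ] q [-0.47  0.17  1.63 -0.01  1.35  1.03]
tool rel [36.6 27. ] r 45.5 ang 36.4
t 51.55 tcp [ 541.7 -224.4  119.8] x [ 0.998  0.068 -0.01 ] y [ 0.068 -0.998  0.007] z [-0.01  -0.008 -1.   ] op 19.9 F [-2.  -0.6 -1. ] q [-0.47  0.17  1.63 -0.01  1.35  1.03]
[-7.9, 7.7] [-9.2, 5.9] [-10.4, 3.5] [-10.9, 0.9]
```

```bash
python3 -m pendant '[{"translation":[-7.9,7.7,0],"twist":[0.008,0.01,0],"grip":-1},{"translation":[-9.2,5.9,0],"twist":[0,0,0],"grip":-1},{"translation":[-10,3.5,0],"twist":[0,0,0],"grip":-1},{"translation":[-4,0.5,0],"twist":[0,0,0],"grip":-1},{"translation":[0,0,0],"twist":[0,0,0],"grip":-1},{"translation":[0,0,0],"twist":[0,0,0],"grip":-1},{"translation":[0,0,0],"twist":[0,0,0],"grip":-1},{"translation":[0,0,0],"twist":[0,0,0],"grip":-1},{"translation":[0,0,0],"twist":[0,0,0],"grip":-1},{"translation":[0,0,0],"twist":[0,0,0],"grip":-1}]' 20; python3 -c "
from h import *
ck(ax=(503.3,-200))
go(506.6,-244.7,120,-86.2)"
```

```text
t: 52.55
tool_pos: [0.5091, -0.2451, 0.1199]
orientation: [3.139, 0.106, 0.0]
force: [0.2, -0.1, -1.2]
opening: 0.0197
t 52.55 tcp [ 509.1 -245.1  119.9] x [0.998 0.068 0.   ] y [ 0.068 -0.998  0.001] z [ 0.    -0.001 -1.   ] op 19.7 F [ 0.2 -0.1 -1.2] q [-0.54  0.1   1.7  -0.    1.34  0.96]
tool rel [ 2.8 45.4] r 45.4 ang 86.5
t 52.55 tcp [ 509.1 -245.1  119.9] x [0.998 0.068 0.   ] y [ 0.068 -0.998  0.001] z [ 0.    -0.001 -1.   ] op 19.7 F [ 0.2 -0.1 -1.2] q [-0.54  0.1   1.7  -0.    1.34  0.96]
shift [-2.5 -0.5 -0.1]
jaw yaw -86.1 twist z total 0.001 rad (about tool z, down)
tilt fix [ 0.0005 -0.0002  0.    ]
```

```bash
python3 -m pendant '[{"translation":[-2.5,0,0],"twist":[0,0,0],"grip":-1},{"translation":[0,0,0],"twist":[0,0,0],"grip":-1},{"translation":[0,0,0],"twist":[0,0,0],"grip":-1},{"translation":[0,0,0],"twist":[0,0,0],"grip":-1},{"translation":[0,0,0],"twist":[0,0,0],"grip":-1},{"translation":[0,0,0],"twist":[0,0,0],"grip":-1},{"translation":[0,0,0],"twist":[0,0,0],"grip":-1},{"translation":[0,0,0],"twist":[0,0,0],"grip":-1},{"translation":[0,0,0],"twist":[0,0,0],"grip":-1},{"translation":[0,0,0],"twist":[0,0,0],"grip":-1}]' 20; python3 -c "
from h import *
go(506.6,-244.7,120,-86.2)"
```

```text
t: 53.55
tool_pos: [0.5067, -0.2453, 0.1199]
orientation: [3.139, 0.107, 0.001]
force: [0.2, -2.2, -2.3]
opening: 0.0196
t 53.55 tcp [ 506.7 -245.3  119.9] x [0.998 0.068 0.   ] y [ 0.068 -0.998  0.001] z [ 0.    -0.001 -1.   ] op 19.6 F [ 0.2 -2.2 -2.3] q [-0.54  0.1   1.71 -0.    1.34  0.96]
shift [-0.  -0.6 -0.1]
jaw yaw -86.1 twist z total 0.002 rad (about tool z, down)
tilt fix [ 0.0007 -0.0003  0.    ]
```

Release, rise and back off to the same viewpoint as picture w8 (443.5, -206, 221).

```bash
python3 -m pendant '[{"translation":[0,0,0],"twist":[0,0,0],"grip":0},{"translation":[0,0,0],"twist":[0,0,0],"grip":0},{"translation":[0,0,0],"twist":[0,0,0],"grip":0},{"translation":[0,0,-10],"twist":[0,0,0],"grip":0},{"translation":[0,0,-30],"twist":[0,0,0],"grip":0},{"translation":[0,0,-30],"twist":[0,0,0],"grip":0},{"translation":[0,0,-20],"twist":[0,0,0],"grip":0},{"translation":[-20,-10,0],"twist":[0,0,0],"grip":0},{"translation":[-20,-15,0],"twist":[0,0,0],"grip":0},{"translation":[-15,-10,0],"twist":[0,0,0],"grip":0}]' 20;  python3 -m pendant '[{"translation":[-5,0,0],"twist":[0,0,0],"grip":0},{"translation":[0,0,0],"twist":[0,0,0],"grip":0},{"translation":[0,0,0],"twist":[0,0,0],"grip":0},{"translation":[0,0,0],"twist":[0,0,0],"grip":0},{"translation":[0,0,0],"twist":[0,0,0],"grip":0},{"translation":[0,0,0],"twist":[0,0,0],"grip":0},{"translation":[0,0,0],"twist":[0,0,0],"grip":0},{"translation":[0,0,0],"twist":[0,0,0],"grip":0},{"translation":[0,0,0],"twist":[0,0,0],"grip":0},{"translation":[0,0,0],"twist":[0,0,0],"grip":0}]'; python3 -c "
from h import *
go(443.5,-206,221,-86.2)
snap('wrist','w9',None,1.2)"
```

```text
t: 54.55
tool_pos: [0.4497, -0.2134, 0.2194]
orientation: [3.138, 0.107, 0.006]
force: [0.7, -0.3, 0.1]
opening: 0.0462
t: 55.55
tool_pos: [0.4457, -0.2144, 0.2214]
orientation: [3.137, 0.107, 0.009]
force: [0.5, 0.4, -1.0]
opening: 0.0463
t 55.55 tcp [ 445.7 -214.4  221.4] x [0.998 0.068 0.006] y [ 0.068 -0.998  0.003] z [ 0.006 -0.002 -1.   ] op 46.3 F [ 0.5  0.4 -1. ] q [-0.55 -0.17  1.78  0.    1.53  0.95]
shift [-1.6 -8.6  0.3]
jaw yaw -86.1 twist z total 0.002 rad (about tool z, down)
tilt fix [ 0.0025 -0.0059  0.    ]
```

View pics/w9.png

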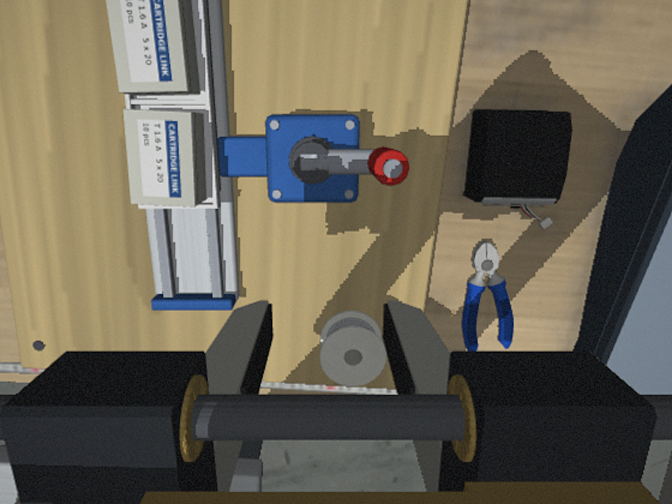

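```bash
python3 -m pendant '[{"translation":[0,-30,-20],"twist":[0,0,0],"grip":0},{"translation":[0,-45,-20],"twist":[0,0,0],"grip":0},{"translation":[0,-45,0],"twist":[0,0,0],"grip":0},{"translation":[0,-45,0],"twist":[0,0,0],"grip":0},{"translation":[0,-45,0],"twist":[0,0,0],"grip":0},{"translation":[0,-45,0],"twist":[0,0,0],"grip":0},{"translation":[0,-45,0],"twist":[0,0,0],"grip":0},{"translation":[0,-30,0],"twist":[0,0,0],"grip":0},{"translation":[0,0,0],"twist":[0,0,0],"grip":0},{"translation":[0,0,0],"twist":[0,0,0],"grip":0}]';python3 -c "
from h import *
st()
snap('top','top1',(230,170,400,330),4.5)
snap('scene','scene1')
for n in('top','scene'):
  o=[]
  for k in '01':
    p=np.load(f'pics/{n}{k}.npz')['p'].astype(int); m=(p[...,0]>130)&(p[...,1]<60)&(p[...,2]<70)
    if n=='top': m[:, :340]=0
    else: m[:, :355]=0
    v,u=np.nonzero(m); o.append((len(u),u.mean().round(2),v.mean().round(2))); 
  print(n,o)
"
```

```text
t: 56.6
tool_pos: [0.4216, 0.1265, 0.2631]
orientation: [3.139, 0.103, 0.016]
force: [0.3, -0.6, 0.0]
opening: 0.0462
t 56.6 tcp [421.6 126.5 263.1] x [0.998 0.065 0.01 ] y [ 0.065 -0.998  0.001] z [ 0.01 -0.   -1.  ] op 46.2 F [ 0.3 -0.6  0. ] q [ 0.18 -0.34  1.84 -0.    1.63  1.68]
top [(18, np.float64(368.06), np.float64(248.44)), (18, np.float64(368.06), np.float64(248.44))]
scene [(14, np.float64(376.79), np.float64(243.21)), (15, np.float64(377.27), np.float64(243.73))]
```

View pics/top1.png

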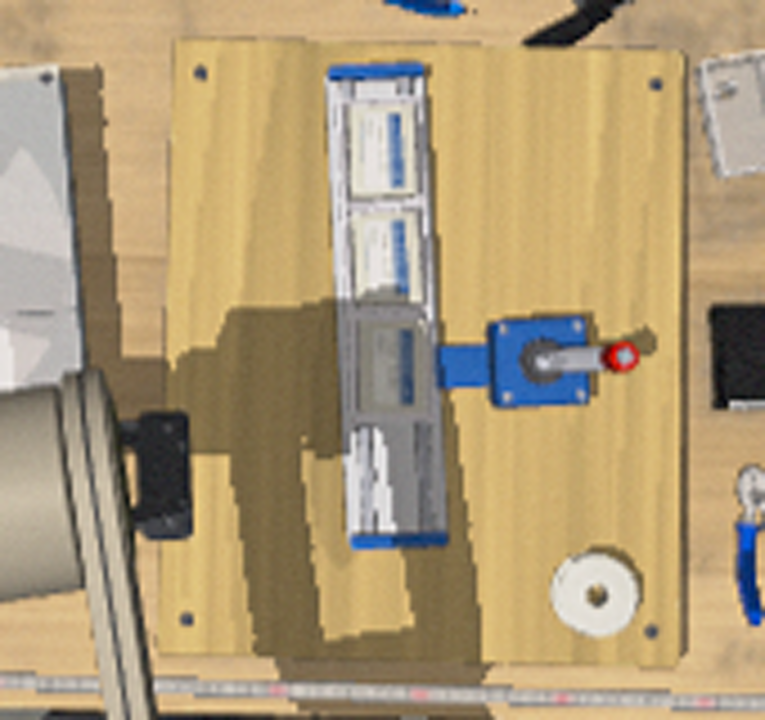

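```bash
python3 -c "
from h import *
for x,y in((382,152),(387,257),(392,365)): print(np.round(pt('top1',230+x/4.5,170+y/4.5,.095)*1000,1))
robot.close_job()"
```

```text
[638.4 -87.7  95. ]
[567.2 -92.3  95. ]
[494.6 -97.   95. ]
the job is handed in; nothing more can be done
```

The job is handed in, at about 57 s of robot time. Two fuse cartons came out through the carousel window and one off the plywood stand. They lie flat and right way up in bays 3, 2 and 1. I then wound the red crank four full clockwise turns, let go and backed the arm away.

**Checks that agree:**
- **Crank:** the red sleeve is back on the same pixels in the top camera as at the start. The four turns come from following the tool position all the way round.
- **Sled:** its cartons now measure at x of about 638, 567 and 495 mm, against about 581, 509 and 437 mm before winding. That is 57–58 mm of travel against 60 mm expected, a difference within camera error.
- **Handling:** nothing slipped. The highest tool force I read was about 14 N.

**Less certain:** the scene camera puts the red sleeve about half a pixel from its start. It covers only about 15 pixels there, so I put that down to image noise.

**Not checked at the end:** I did not measure the positions of the cap, tape roll, pliers and spool. The gripper did not touch them. The cap went round in its pocket with the disc.

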